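# Move ignition coils to the test rack in stud order

## Task

Move the four ignition coils, one by one, from the nests of the assembly rack to the nests of the empty test rack, keeping their order as counted from the brass stud: the coil next to the stud on the assembly rack goes next to the stud on the test rack, and so on to the last. Each coil must end standing upright on the floor of its nest; set them down gently, do not drop or tip them over, and leave the spring tin and the small jar where they are.

Things in the scene. Friction and masses are not known exactly. Their poses are not given: they have to be found in the camera images.
- coil_tall: Loose, upright, 0.1 to 0.25 kg. Origin: centre of its flat underside, z up its axis. Black body 32 mm in diameter, z=0 to 48 mm; grey round boot above, where to grip; stiff steel spring (13 mm in diameter, 16 mm high) on top. The tallest: boot 24 mm in diameter from z=48 to 115 mm, overall 131 mm. No ears, no collar.
- coil_stout: Loose, upright, 0.1 to 0.25 kg. Origin: centre of its flat underside, z up its axis. Black body 32 mm in diameter, z=0 to 48 mm; grey round boot above, where to grip; stiff steel spring (13 mm in diameter, 16 mm high) on top. The shortest, with the thick boot: 32 mm in diameter, z=48 to 94 mm, overall 110 mm. No ears, no collar.
- coil_two_ears: Loose, upright, 0.1 to 0.25 kg. Origin: centre of its flat underside, z up its axis. Black body 32 mm in diameter, z=0 to 48 mm; grey round boot above, where to grip; stiff steel spring (13 mm in diameter, 16 mm high) on top. With two fixing ears with brass bushes, reaching 27 mm from the axis along its +x and -x at z=35 to 45 mm; boot 24 mm in diameter, z=48 to 104 mm, overall 120 mm.
- coil_collar: Loose, upright, 0.1 to 0.25 kg. Origin: centre of its flat underside, z up its axis. Black body 32 mm in diameter, z=0 to 48 mm; grey round boot above, where to grip; stiff steel spring (13 mm in diameter, 16 mm high) on top. With a round black collar 52 mm in diameter at z=46 to 51 mm; boot 24 mm in diameter, z=48 to 104 mm, overall 120 mm.
- assembly_rack: Fixed; aluminium plate with four grey nests that hold the coils, in any order. Origin: middle of the row, at table height; x along the row to the brass stud (18 mm in diameter, top 42 mm up, at x=+132), z up. Nests at x=+90, +30, -30, -90 mm, y=0; floors 16, rims 26 mm above the table; 50 mm square inside. Plate x -125 to +145, y +-35. May point any way, left or right.
- test_rack: Fixed; grey plate with four white nests, empty at the start. Origin: middle of the row, at table height; x along the row to the brass stud (18 mm in diameter, top 42 mm up, at x=+132), z up. Nests at x=+90, +30, -30, -90 mm, y=0; floors 16, rims 26 mm above the table; 50 mm square inside. Plate x -125 to +145, y +-35. May point any way, left or right.
- nest_1: Grey plastic nest, one of four alike on the assembly rack, fixed; it is the one in which coil_tall stands at the start. 58 mm square outside, 50 mm inside, floor 4 mm thick, walls 14 mm high. Origin: centre of its underside, which is 12 mm above the table; axes parallel to the assembly rack's.
- nest_2: Grey plastic nest, one of four alike on the assembly rack, fixed; it is the one in which coil_stout stands at the start. 58 mm square outside, 50 mm inside, floor 4 mm thick, walls 14 mm high. Origin: centre of its underside, which is 12 mm above the table; axes parallel to the assembly rack's.
- nest_3: Grey plastic nest, one of four alike on the assembly rack, fixed; it is the one in which coil_two_ears stands at the start. 58 mm square outside, 50 mm inside, floor 4 mm thick, walls 14 mm high. Origin: centre of its underside, which is 12 mm above the table; axes parallel to the assembly rack's.
- nest_4: Grey plastic nest, one of four alike on the assembly rack, fixed; it is the one in which coil_collar stands at the start. 58 mm square outside, 50 mm inside, floor 4 mm thick, walls 14 mm high. Origin: centre of its underside, which is 12 mm above the table; axes parallel to the assembly rack's.
- spring_tin: Bystander: open steel tin of springs, 72 mm in diameter, 45 mm high, loose. Origin: centre of its underside.
- bush_jar: Bystander: small closed jar with black cap, 44 mm in diameter, 50 mm high, loose. Origin: centre of its underside.

How it is judged:
By the outcome, as a careful person would: the job done as asked, in the order asked, and still so for the second after the job is handed in, with the robot touching nothing.
It also fails if it takes over 106 s, if anything falls off the work surface, if the arm or the gripper's body presses on something with over 40 N, if the wrist force passes 120 N, or if a joint passes its speed limit or range.

## Robot

A 7-joint arm with a two-finger parallel gripper is mounted at the origin on the work surface. World frame = base frame: x ahead of the robot, y to its left, z up, the work surface at z = 0. Lengths are in m, angles in degrees, forces in N, time in s.
With the tool pointing down it reaches from about 0.4 to 0.875 m from the base axis. Payload 6.5 kg.
Tool frame: the origin (TCP) lies on the centre line of the jaws, within the pads' length; the fingertips stand robot.tip_reach ahead of it and the grasp point (between the pads) lies 6 mm ahead of it (robot.tip_reach is the distance from the TCP to the fingertips, in m); z points along the fingers, y is the line along which they close (so a half turn about z gives the same grasp; the last joint's range is limited). The gripper opens to 85 mm and grips with 20 to 120 N. Pads are 22 mm wide; open, the fingers measure 114 mm over their backs; the gripper's body (76 mm by 85 mm) begins 54 mm behind the grasp point. The pads swing forward as they close: fully open they stand 13 mm farther back than shut.
Start: joints at [-3.793, 30.733, -0.252, 88.115, 0.149, 61.152, -4.079], TCP at [0.65, 0, 0.256] pointing down, gripper open.
Joint ranges: [-154.64, 154.64], [-21.42, 123.67], [-72.66, 72.17], [13.99, 137.28], [-74.86, 254.86], [10.95, 109.41], [-158.01, 158.01]. Speed limits (degrees/s): [136.94, 136.94, 180, 180, 180, 180, 180].

## Interface

Orientations are given as a 3x3 rotation matrix whose columns are the frame's x, y, z axes.
In Python, from workcell import robot gives the robot as it stands.
- The arm moves only by the tool servo_tool, never from a script. Its argument "commands" is a list of rows, each an object with "angular": the turn, a rotation vector about the tool's x, y, z in degrees, a list of three; "travel": the shift along the tool's x, y, z in cm, a list of three; "fingers": the closure, from 0 (fully open) to 1 (shut). In form: [{"angular": [ax, ay, az], "travel": [dx, dy, dz], "fingers": fingers}, ...]. A call has 1 to 8 rows; each row shifts and turns the commanded pose from where the row before left it, along the tool's axes as they then stand; what a row does not reach is not made up. A row lasts 1/12 s, in which the tool goes at most 41.7 mm and 7.16 degrees, less where a joint would pass 70% of its speed; a pose out of reach is approached as far as the arm can. A call is refused whole if a number of a shift passes 4.17 or a number of a turn 7.16, either way. A call with a gripper value outside its range is refused whole. The fingers move at their own pace and stop on an object; "grip_force" is the grip in N (left out, the last holds). Time passes only in rows, so rows that do not move let the fingers close. It gives the time, the measured TCP pose, the force, the opening and the grip force at its end, in the units of the state.
- robot.state(): the state, without advancing time (a new reading comes with each control period).
- robot.camera(name): name is "scene" or "side" or "wrist"; returns (picture, depth): 400x640x3 uint8, red, green, blue; 400x640 float32, m along the optical axis (not along the pixel's ray), 0 where there is no reading.
- robot.calibration(name): a dict with "fx", "fy", "cx", "cy" (pixels), "k1" (the pictures are not rectified: a ray, as slopes to the right and down, at radius r is drawn at 1 + k1 r^2 times it, then the intrinsics apply), "cam_to_world" (4x4, takes a point from camera to world coordinates); the wrist camera has in their place "mount" (4x4, takes a point from camera to tool coordinates, whose origin is the TCP and whose axes are the flange's). Camera axes: x right, y down, z forward; pixel columns grow to the right and rows downward; lengths in m; the calibration is good to about 2 mm. A picture is of the moment at which its call begins: read the wrist's pose just before it. calibration takes no time and is no camera call.
- robot.hand_in(): hands the job in; it is judged then, once.
The state is a dict: "time_s": time; "joints": joint angles; "qd": joint speeds; "joint_torque": joint torques, N m; "tcp_pos": TCP position; "tcp_rot": TCP orientation; "contact_force": force on the tool from outside, world axes, zero at the start; "moment": the same for the moment, N m; "opening": opening from 0.0 (shut) to 1.0 (fully open); "grip_force": force on a finger pad.
Only numpy, scipy, OpenCV 4.12 (cv2) and the standard library are available. Lean on these libraries where they do the work, as an engineer would, in place of code of your own. Each camera call takes 0.05 s, during which the arm holds its last target. There are 200 camera calls.

## Working session

There is one attempt and no reset: what is moved stays moved. The work goes in short steps, Python scripts to look and compute and a tool call to move; the robot and the scene stay as the last step left them, time stands still between calls to the robot, and variables do not carry over. Pictures are saved under pics/ and viewed, at most 14 in all, crops included, and the job is handed in when it is done.

Besides the shell and the picture viewer there is one more tool, called after "Call:" by a JSON object that holds its "name" and its "arguments", one argument or row to a line. servo_tool: Moves the arm, as the interface text tells. Its arguments: {"type":"object","properties":{"commands":{"type":"array"},"grip_force":{"type":"number"}},"required":["commands"]}

```bash
mkdir -p pics; ls; python3 - <<'E'
from workcell import robot
import cv2,numpy as np
s=robot.state();print(s['tcp_pos'],s['tcp_rot'],s['time_s'],s['opening'],robot.tip_reach)
for n in('scene','side'):
    p,d=robot.camera(n);np.savez('%s0.npz'%n,p=p,d=d);cv2.imwrite('pics/%s0.png'%n,p[:,:,::-1]);print(robot.calibration(n))
print(robot.calibration('wrist'))
E
```

```text
pics
[ 6.49407714e-01 -4.46578485e-05  2.55393866e-01] [[-6.78948966e-05  9.99998461e-01 -1.75292795e-03]
 [ 9.99999986e-01  6.76225759e-05 -1.55410712e-04]
 [-1.55291935e-04 -1.75293847e-03 -9.99998452e-01]] 0.0 0.995778162508105 0.025
{'fx': 408.15185049298435, 'fy': 408.15185049298435, 'cx': 325.6320585783271, 'cy': 199.76115283030234, 'k1': -0.032908817249236624, 'cam_to_world': array([[ 0.87695697,  0.4106218 , -0.2496722 ,  0.75968133],
       [ 0.4805449 , -0.74408582,  0.46412594, -0.41835611],
       [ 0.00480269, -0.52699718, -0.84985346,  0.79607903],
       [ 0.        ,  0.        ,  0.        ,  1.        ]])}
{'fx': 364.3490531868726, 'fy': 364.3490531868726, 'cx': 325.84081592663824, 'cy': 196.61977097091213, 'k1': 0.022864916936155336, 'cam_to_world': array([[ 0.82992072, -0.36885409,  0.41854303,  0.17994338],
       [-0.5578534 , -0.55620098,  0.61598705, -0.55450538],
       [ 0.0055847 , -0.74470607, -0.66736923,  0.64637818],
       [ 0.        ,  0.        ,  0.        ,  1.        ]])}
{'fx': 308.1256853488137, 'fy': 308.1256853488137, 'cx': 318.4348971626855, 'cy': 200.66328004366912, 'k1': 0.00907240167381024, 'mount': array([[-3.79103383e-04, -9.56875856e-01, -2.90496907e-01,
         7.42974895e-02],
       [ 9.99999836e-01, -4.87201301e-04,  2.99789220e-04,
         1.30231210e-04],
       [-4.28391538e-04, -2.90496746e-01,  9.56875884e-01,
        -1.17580337e-01],
       [ 0.00000000e+00,  0.00000000e+00,  0.00000000e+00,
         1.00000000e+00]])}
```

View pics/scene0.png

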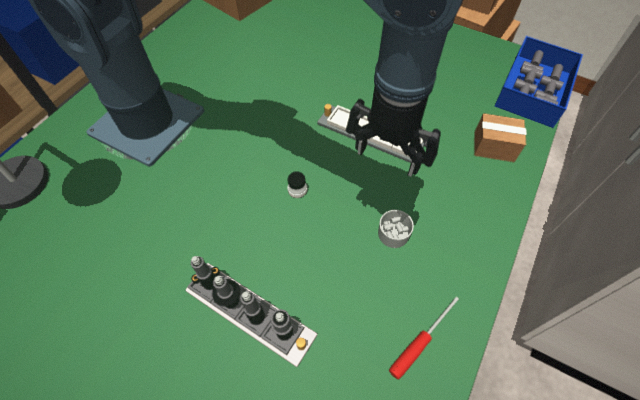

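View pics/side0.png

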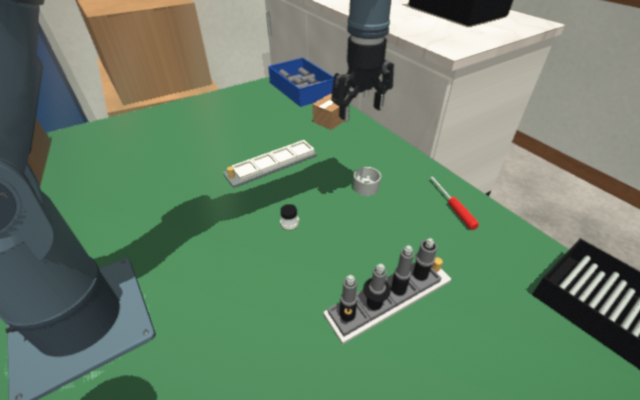

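The assembly rack is at the lower left in the scene view, with its stud at (301,344). The test rack is at the top, with its stud at (327,110) in scene and (231,171) in side. Counted from the stud, the order appears to be stout, tall, collar, two_ears.

```bash
cat > h.py <<'E'
import numpy as np,cv2
from workcell import robot
from scipy.optimize import least_squares
def cloud(d,c,T=None):
    h,w=d.shape;v,u=np.mgrid[:h,:w]
    K=np.array([[c['fx'],0,c['cx']],[0,c['fy'],c['cy']],[0,0,1]])
    n=cv2.undistortPoints(np.stack([u,v],-1).reshape(-1,1,2).astype(np.float64),K,np.array([c['k1'],0,0,0,0.])).reshape(h,w,2)
    T=c['cam_to_world'] if T is None else T
    P=np.dstack([n*d[...,None],d])
    W=P@T[:3,:3].T+T[:3,3];W[d<=0]=np.nan
    return W,n
def ray(n,T,z):   # ray onto plane z
    r=T[:3,:3]@np.array([n[0],n[1],1]);o=T[:3,3];return o+r*(z-o[2])/r[2]
def load(n):
    f=np.load(n+'0.npz');return f['p'],f['d']
def brass(p):
    h=cv2.cvtColor(p,cv2.COLOR_RGB2HSV);return cv2.inRange(h,(12,110,110),(30,255,255))
def circ(x,y,r):
    f=least_squares(lambda q:np.hypot(x-q[0],y-q[1])-r,[x.mean(),y.mean()],loss='soft_l1',f_scale=.001);return f.x,np.median(abs(f.fun))
E
python3 - <<'E'
from h import *
for n in('scene','side'):
    p,d=load(n);c=robot.calibration(n);W,N=cloud(d,c)
    g=W[300:390,120:200] if n=='scene' else W[250:330,180:260]
    print(n,'table z',np.nanmedian(g[...,2]))
    k,l,s,ce=cv2.connectedComponentsWithStats(brass(p))
    for i in range(1,k):
        if s[i,4]>8:
            w=np.nanmedian(W[l==i],0)
            if .3<w[0]<.95 and abs(w[1])<.6 and w[2]<.1: print('brass',ce[i].round(1),s[i,4],w.round(4),'zmax',np.nanpercentile(W[l==i][:,2],90).round(4))
    z=W[...,2];ok=(z>.006)&(z<.2)&(W[...,0]>.2)&(W[...,0]<1)&(abs(W[...,1])<.6)
    k,l,s,ce=cv2.connectedComponentsWithStats(ok.astype(np.uint8))
    for i in range(1,k):
        if s[i,4]>150:
            m=l==i;q=W[m];e=q[(q[:,2]<.030)]
            r=cv2.minAreaRect(e[:,:2].astype(np.float32)*1000) if len(e)>5 else None
            print(ce[i].round(),s[i,4],q.mean(0).round(3),'zmax',q[:,2].max().round(3),r)
E
```

```text
scene table z -0.00016618942713259033
brass [327.2 109.2] 62 [0.4086 0.2369 0.037 ] zmax 0.0427
brass [503.2 119.9] 298 [0.8122 0.3851 0.0688] zmax 0.0701
brass [503.5 143. ] 823 [0.8371 0.3287 0.0662] zmax 0.0696
brass [486.5 145.4] 12 [0.8013 0.3103 0.0448] zmax 0.048
brass [215.6 270.1] 15 [ 0.4353 -0.2584  0.0617] zmax 0.063
brass [193.8 278. ] 17 [ 0.4079 -0.2919  0.061 ] zmax 0.0629
brass [300.7 343. ] 90 [ 0.644  -0.2926  0.0406] zmax 0.0428
[533. 100.] 2046 [0.864 0.523 0.041] zmax 0.072 ((859.4000854492188, 545.7998657226562), (158.13250732421875, 103.69574737548828), 1.10951566696167)
[335. 118.] 664 [0.434 0.234 0.018] zmax 0.044 ((450.1347961425781, 240.45982360839844), (71.81851959228516, 110.30441284179688), 88.77339935302734)
[499. 137.] 1985 [0.82  0.342 0.054] zmax 0.073 ((810.180419921875, 329.2007141113281), (62.76390838623047, 126.6581802368164), 70.07421112060547)
[388. 147.] 377 [0.59  0.215 0.016] zmax 0.03 ((595.4701538085938, 220.43255615234375), (28.47412872314453, 121.50247192382812), 88.912841796875)
[296. 184.] 417 [0.459 0.001 0.037] zmax 0.053 ((460.072
[... 1224 characters left out ...]
4.493896484375, 11.890865325927734), (70.63798522949219, 68.42353057861328), 11.298465728759766)
[460. 209.] 457 [ 0.825 -0.197  0.02 ] zmax 0.028 ((838.2030639648438, -157.973388671875), (201.71580505371094, 23.44318389892578), 74.2396469116211)
[288. 216.] 393 [0.45  0.001 0.036] zmax 0.053 ((450.0812072753906, 0.2193927764892578), (27.409652709960938, 43.92661666870117), 61.09348678588867)
[386. 291.] 5601 [ 0.502 -0.291  0.05 ] zmax 0.148 ((521.0814819335938, -286.7303466796875), (70.32842254638672, 273.144287109375), 84.98129272460938)
[596. 295.] 5901 [ 0.841 -0.51   0.034] zmax 0.063 ((854.5703735351562, -511.66217041015625), (164.16287231445312, 164.0750732421875), 4.815545082092285)
```

```bash
python3 - <<'E'
from h import *
A=[];
for n in('scene','side'):
    p,d=load(n);W,N=cloud(d,robot.calibration(n));q=W.reshape(-1,3)
    q=q[(q[:,0]>.3)&(q[:,0]<.75)&(q[:,1]<-.18)&(q[:,1]>-.4)];
    for nm,nom in(('ears',.42),('collar',.48),('tall',.54),('stout',.60)):
        b=q[(abs(q[:,0]-nom+.0)<.045)]
        # spring: highest cluster
        zz=b[:,2];c0=None
        top=b[(zz>.07)&(abs(b[:,0]-nom)<.03)]
        hi=top[top[:,2]>top[:,2].max()-.004]
        b=top[(top[:,2]>.078)&(top[:,2]<.106)&(np.hypot(*(top[:,:2]-hi[:,:2].mean(0)).T)<.03)]
        print(n,nm,'ztop',top[:,2].max().round(4),'spring',hi[:,:2].mean(0).round(4),*[(R,circ(b[:,0],b[:,1],R)) for R in(.012,.016)],len(b))
    t=W[(W[...,2]>.022)&(W[...,2]<.030)&(W[...,0]>.3)&(W[...,0]<.75)&(W[...,1]>.17)&(W[...,1]<.3)]
    print('test rims',cv2.minAreaRect(t[:,:2].astype(np.float32)*1000))
    t=W[(W[...,2]>.022)&(W[...,2]<.030)&(W[...,0]>.3)&(W[...,0]<.75)&(W[...,1]<-.24)&(W[...,1]>-.4)]
    print('asm rims',cv2.minAreaRect(t[:,:2].astype(np.float32)*1000))
    m=brass(p)
    c=robot.calibration(n)
    for box in(((.36,.19),(.45,.29)),((.6,-.34),(.69,-.25))):
        k=(m>0)&(W[...,0]>box[0][0])&(W[...,0]<box[1][0])&(W[...,1]>box[0][1])&(W[...,1]<box[1][1])
        s=W[k&(abs(W[...,2]-.042)<.0025)];print('stud top',s.mean(0),len(s), (s.max(0)-s.min(0)))
E
```

```text
scene ears ztop 0.1377 spring [ 0.423  -0.2744] (0.012, (array([ 0.42165852, -0.27392708]), np.float64(0.00030171328052526133))) (0.016, (array([ 0.41747209, -0.27216405]), np.float64(0.0005530782585680145))) 92
scene collar ztop 0.1376 spring [ 0.4801 -0.2849] (0.012, (array([ 0.4784422 , -0.28507995]), np.float64(0.00040826305364018677))) (0.016, (array([ 0.47415067, -0.28366598]), np.float64(0.0007087164273555649))) 78
scene tall ztop 0.1493 spring [ 0.5406 -0.2875] (0.012, (array([ 0.53997025, -0.28717264]), np.float64(0.00019977665301898484))) (0.016, (array([ 0.53613102, -0.28478187]), np.float64(0.0004460942143432985))) 76
scene stout ztop 0.1275 spring [ 0.6027 -0.286 ] (0.012, (array([ 0.60565003, -0.28862197]), np.float64(0.000562560799931602))) (0.016, (array([ 0.60209601, -0.28577898]), np.float64(0.00015417511457131022))) 81
test rims ((528.352783203125, 242.43869018554688), (258.66485595703125, 60.85377502441406), 0.2774279713630676)
asm rims ((521.3779907226562, -284.5792236328125), (59.182472229003906, 259.3515625), 86.49594116210938)
stud top [0.40747812 0.24106072 0
[... 669 characters left out ...]
5232086004035))) (0.016, (array([ 0.54465887, -0.28209779]), np.float64(0.0006640494698232739))) 128
side stout ztop 0.1267 spring [ 0.6025 -0.2847] (0.012, (array([ 0.60023792, -0.28671384]), np.float64(0.00084734321650075))) (0.016, (array([ 0.60412922, -0.28411053]), np.float64(0.0005167270741259665))) 160
test rims ((528.1063842773438, 244.63583374023438), (259.5823669433594, 64.48493957519531), 0.621384859085083)
asm rims ((519.9981689453125, -282.09185791015625), (60.40617752075195, 258.11627197265625), 86.72417449951172)
stud top [0.40529393 0.24160133 0.04213338] 21 [0.01300547 0.0177712  0.00430059]
stud top [ 0.64227368 -0.29095472  0.04176554] 39 [0.01605951 0.01508172 0.00413191]
```

```bash
python3 - <<'E'
import cv2
a=cv2.imread('pics/scene0.png')[240:370,170:330];b=cv2.imread('pics/side0.png')[225:345,315:460]
a=cv2.resize(a,(400,325),interpolation=2);b=cv2.resize(b,(393,325),interpolation=2)
cv2.imwrite('pics/crop0.png',cv2.hconcat([a,b]))
E
```

```text
(no output)
```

View pics/crop0.png

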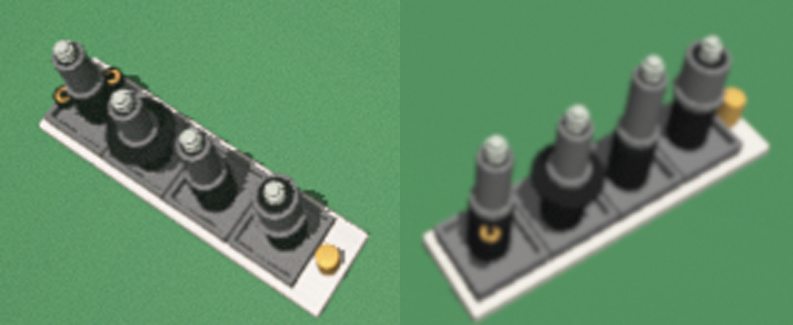

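The crop confirms the order from the stud: stout, tall, collar, two_ears. The two racks and all the coil heights match the given sizes.

I'll turn the tool 90° so the fingers close across the row.

Call:
{"name": "servo_tool", "arguments": {
  "commands": [
    {"angular": [0, 0, 7], "travel": [0, 0, 0], "fingers": 0},
    {"angular": [0, 0, 7], "travel": [0, 0, 0], "fingers": 0},
    {"angular": [0, 0, 7], "travel": [0, 0, 0], "fingers": 0},
    {"angular": [0, 0, 7], "travel": [0, 0, 0], "fingers": 0},
    {"angular": [0, 0, 7], "travel": [0, 0, 0], "fingers": 0},
    {"angular": [0, 0, 7], "travel": [0, 0, 0], "fingers": 0},
    {"angular": [0, 0, 7], "travel": [0, 0, 0], "fingers": 0},
    {"angular": [0, 0, 7], "travel": [0, 0, 0], "fingers": 0}
  ],
  "grip_force": 40
}}

```text
time_s: 0.77
tcp_pos: [0.6496, 0.0001, 0.2558]
tcp_rot: [[0.832, 0.554, -0.001], [0.554, -0.832, -0.0], [-0.001, -0.001, -1.0]]
contact_force: [0.0, 0.9, -0.1]
opening: 1.001
grip_force: 0.0
```

Call:
{"name": "servo_tool", "arguments": {
  "commands": [
    {"angular": [0, 0, 7], "travel": [0, 0, 0], "fingers": 0},
    {"angular": [0, 0, 7], "travel": [0, 0, 0], "fingers": 0},
    {"angular": [0, 0, 7], "travel": [0, 0, 0], "fingers": 0},
    {"angular": [0, 0, 7], "travel": [0, 0, 0], "fingers": 0},
    {"angular": [0, 0, 6], "travel": [0, 0, 0], "fingers": 0},
    {"angular": [0, 0, 0], "travel": [0, 0, 0], "fingers": 0}
  ]
}}

```text
time_s: 1.27
tcp_pos: [0.6497, 0.0003, 0.2557]
tcp_rot: [[1.0, -0.003, -0.001], [-0.003, -1.0, -0.0], [-0.001, 0.0, -1.0]]
contact_force: [-0.0, 0.9, 0.0]
opening: 1.0
grip_force: 0.0
```

Call:
{"name": "servo_tool", "arguments": {
  "commands": [
    {"angular": [0, 0, 0], "travel": [-0.58, 3.56, 0], "fingers": 0},
    {"angular": [0, 0, 0], "travel": [-0.58, 3.56, 0], "fingers": 0},
    {"angular": [0, 0, 0], "travel": [-0.58, 3.56, 0], "fingers": 0},
    {"angular": [0, 0, 0], "travel": [-0.58, 3.56, 0], "fingers": 0},
    {"angular": [0, 0, 0], "travel": [-0.58, 3.56, 0], "fingers": 0},
    {"angular": [0, 0, 0], "travel": [-0.58, 3.56, 0], "fingers": 0},
    {"angular": [0, 0, 0], "travel": [-0.58, 3.56, 0], "fingers": 0},
    {"angular": [0, 0, 0], "travel": [-0.58, 3.56, 0], "fingers": 0}
  ]
}}

```text
time_s: 1.93
tcp_pos: [0.603, -0.2863, 0.2561]
tcp_rot: [[1.0, 0.004, -0.0], [0.004, -1.0, 0.0], [-0.0, -0.0, -1.0]]
contact_force: [1.0, -0.7, 0.3]
opening: 0.997
grip_force: 0.0
```

Call:
{"name": "servo_tool", "arguments": {
  "commands": [
    {"angular": [0, 0, 0], "travel": [0, 0, 0], "fingers": 0},
    {"angular": [0, 0, 0], "travel": [0, 0, 0], "fingers": 0}
  ]
}}

```text
time_s: 2.1
tcp_pos: [0.602, -0.2882, 0.2561]
tcp_rot: [[1.0, -0.002, -0.001], [-0.002, -1.0, -0.001], [-0.001, 0.001, -1.0]]
contact_force: [1.1, 1.2, 0.4]
opening: 0.999
grip_force: 0.0
```

```bash
python3 - <<'E'
from h import *
s=robot.state();c=robot.calibration('wrist');p,d=robot.camera('wrist')
cv2.imwrite('pics/w1.png',p[:,:,::-1])
T=np.eye(4);T[:3,:3]=s['tcp_rot'];T[:3,3]=s['tcp_pos'];T=T@c['mount'];W,_=cloud(d,c,T);q=W.reshape(-1,3)
for nm,x,y,zt in(('stout',.603,-.285,.126),('tall',.5404,-.286,.147),('collar',.479,-.284,.136),('ears',.4217,-.273,.136)):
    m=q[(np.hypot(q[:,0]-x,q[:,1]-y)<.025)&(abs(q[:,2]-zt)<.008)]
    b=q[(np.hypot(q[:,0]-x,q[:,1]-y)<.025)&(abs(q[:,2]-zt+.018)<.004)]
    print(nm,len(m),m.mean(0).round(4) if len(m) else 0,'boot top',len(b),cv2.minEnclosingCircle(b[:,:2].astype(np.float32)*1000) if len(b)>3 else 0)
E
```

```text
stout 181 [ 0.604  -0.2857  0.1236] boot top 761 ((603.465087890625, -285.47564697265625), 16.0379581451416)
tall 182 [ 0.5432 -0.287   0.1444] boot top 347 ((541.8046875, -287.134033203125), 12.042854309082031)
collar 154 [ 0.482  -0.285   0.1332] boot top 299 ((480.6568603515625, -284.97222900390625), 11.953801155090332)
ears 0 0 boot top 2 0
```

View pics/w1.png

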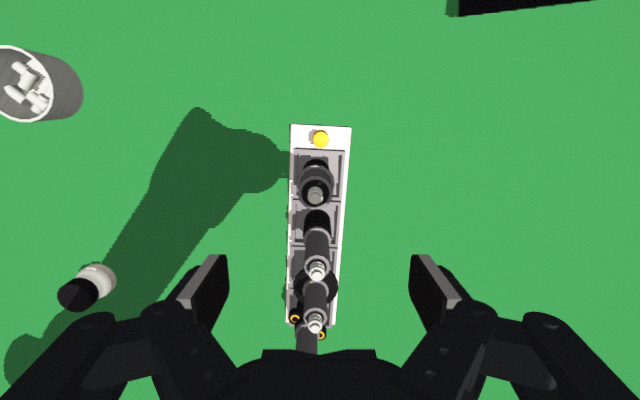

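The wrist view shows the row with the stud at (320,138), and the boot circles fit at the right radii. I'll descend on the stout coil and grip it.

Call:
{"name": "servo_tool", "arguments": {
  "commands": [
    {"angular": [0, 0, 0], "travel": [0.1, -0.2, 3], "fingers": 0},
    {"angular": [0, 0, 0], "travel": [0, 0, 3], "fingers": 0},
    {"angular": [0, 0, 0], "travel": [0, 0, 3], "fingers": 0},
    {"angular": [0, 0, 0], "travel": [0, 0, 2.5], "fingers": 0},
    {"angular": [0, 0, 0], "travel": [0, 0, 2], "fingers": 0},
    {"angular": [0, 0, 0], "travel": [0, 0, 1.2], "fingers": 0},
    {"angular": [0, 0, 0], "travel": [0, 0, 0.7], "fingers": 0},
    {"angular": [0, 0, 0], "travel": [0, 0, 0], "fingers": 0}
  ]
}}

```text
time_s: 2.82
tcp_pos: [0.6045, -0.2814, 0.1011]
tcp_rot: [[1.0, 0.002, -0.002], [0.002, -1.0, 0.001], [-0.002, -0.001, -1.0]]
contact_force: [-1.4, -0.1, 0.4]
opening: 0.997
grip_force: 0.0
```

Call:
{"name": "servo_tool", "arguments": {
  "commands": [
    {"angular": [0, 0, 0], "travel": [0, 0, 0], "fingers": 0.4},
    {"angular": [0, 0, 0], "travel": [0, 0, 0], "fingers": 0.6},
    {"angular": [0, 0, 0], "travel": [0, 0, 0], "fingers": 0.8},
    {"angular": [0, 0, 0], "travel": [0, 0, 0], "fingers": 1},
    {"angular": [0, 0, 0], "travel": [0, 0, 0], "fingers": 1},
    {"angular": [0, 0, 0], "travel": [0, 0, 0], "fingers": 1},
    {"angular": [0, 0, 0], "travel": [0, 0, 0], "fingers": 1},
    {"angular": [0, 0, 0], "travel": [0, 0, 0], "fingers": 1}
  ]
}}

```text
time_s: 3.48
tcp_pos: [0.6052, -0.2833, 0.1033]
tcp_rot: [[1.0, -0.0, 0.002], [-0.0, -1.0, -0.001], [0.002, 0.001, -1.0]]
contact_force: [0.6, -0.8, 6.4]
opening: 0.363
grip_force: 39.3
```

Call:
{"name": "servo_tool", "arguments": {
  "commands": [
    {"angular": [0, 0, 0], "travel": [0, 0, -0.7], "fingers": 1},
    {"angular": [0, 0, 0], "travel": [0, 0, -1.3], "fingers": 1},
    {"angular": [0, 0, 0], "travel": [0, 0, -2], "fingers": 1},
    {"angular": [0, 0, 0], "travel": [0, 0, -2], "fingers": 1},
    {"angular": [0, 0, 0], "travel": [0, 0, -2], "fingers": 1},
    {"angular": [0, 0, 0], "travel": [0, 0, -1], "fingers": 1},
    {"angular": [0, 0, 0], "travel": [0, 0, 0], "fingers": 1},
    {"angular": [0, 0, 0], "travel": [0, 0, 0], "fingers": 1}
  ]
}}

```text
time_s: 4.15
tcp_pos: [0.6046, -0.2826, 0.1925]
tcp_rot: [[1.0, 0.0, 0.0], [0.0, -1.0, 0.0], [0.0, -0.0, -1.0]]
contact_force: [-0.3, 0.0, -1.7]
opening: 0.363
grip_force: 39.6
```

Call:
{"name": "servo_tool", "arguments": {
  "commands": [
    {"angular": [0, 0, 0], "travel": [0, -1.5, 0], "fingers": 1},
    {"angular": [0, 0, 0], "travel": [-1, -3, 0], "fingers": 1},
    {"angular": [0, 0, 0], "travel": [-1.5, -3.5, 0], "fingers": 1},
    {"angular": [0, 0, 0], "travel": [-1.5, -3.5, 0], "fingers": 1},
    {"angular": [0, 0, 0], "travel": [-1.5, -3.5, 0], "fingers": 1},
    {"angular": [0, 0, 0], "travel": [-1.5, -3.5, 0], "fingers": 1},
    {"angular": [0, 0, 0], "travel": [-1.5, -3.5, 0], "fingers": 1},
    {"angular": [0, 0, 0], "travel": [-1.5, -3.5, 0], "fingers": 1}
  ]
}}

```text
time_s: 4.82
tcp_pos: [0.5022, -0.025, 0.1911]
tcp_rot: [[1.0, 0.001, -0.003], [0.001, -1.0, 0.0], [-0.003, -0.0, -1.0]]
contact_force: [0.5, 0.6, -2.0]
opening: 0.365
grip_force: 39.8
```

Call:
{"name": "servo_tool", "arguments": {
  "commands": [
    {"angular": [0, 0, 0], "travel": [-1.5, -3.5, 0], "fingers": 1},
    {"angular": [0, 0, 0], "travel": [-1.5, -3.5, 0], "fingers": 1},
    {"angular": [0, 0, 0], "travel": [-1.5, -3.5, 0], "fingers": 1},
    {"angular": [0, 0, 0], "travel": [-1, -3.5, 0], "fingers": 1},
    {"angular": [0, 0, 0], "travel": [0, -3.5, 0], "fingers": 1},
    {"angular": [0, 0, 0], "travel": [0, -3.5, 0], "fingers": 1},
    {"angular": [0, 0, 0], "travel": [0, -3.5, 0], "fingers": 1},
    {"angular": [0, 0, 0], "travel": [0, -2, 0], "fingers": 1}
  ]
}}

```text
time_s: 5.48
tcp_pos: [0.4471, 0.2423, 0.1912]
tcp_rot: [[1.0, 0.005, -0.002], [0.005, -1.0, 0.001], [-0.002, -0.001, -1.0]]
contact_force: [0.4, -0.1, -1.4]
opening: 0.362
grip_force: 39.9
```

Call:
{"name": "servo_tool", "arguments": {
  "commands": [
    {"angular": [0, 0, 0], "travel": [0, 0, 0], "fingers": 1},
    {"angular": [0, 0, 0], "travel": [0, 0, 0], "fingers": 1},
    {"angular": [0, 0, 0], "travel": [0, 0, 0], "fingers": 1}
  ]
}}

```text
time_s: 5.73
tcp_pos: [0.4485, 0.2363, 0.1914]
tcp_rot: [[1.0, -0.0, -0.002], [-0.0, -1.0, -0.002], [-0.002, 0.002, -1.0]]
contact_force: [1.0, 0.0, -1.8]
opening: 0.36
grip_force: 39.9
```

```bash
cat >> h.py <<'E'
def look(fn=None):
    "wrist cloud + picture"
    s=robot.state();c=robot.calibration('wrist');p,d=robot.camera('wrist')
    if fn: cv2.imwrite(fn,p[:,:,::-1])
    T=np.eye(4);T[:3,:3]=s['tcp_rot'];T[:3,3]=s['tcp_pos'];T=T@c['mount'];W,_=cloud(d,c,T);return s,p,W
E
python3 - <<'E'
from h import *
s,p,W=look('pics/w2.png');print(s['tcp_pos'],s['contact_force'])
q=W[(W[...,2]>.021)&(W[...,2]<.03)&(W[...,1]>.19)&(W[...,1]<.3)&(W[...,0]>.35)&(W[...,0]<.7)]
print(q.min(0),q.max(0),cv2.minAreaRect(q[:,:2].astype(np.float32)*1000))
fl=((abs(W[...,2]-.016)<.003)&(W[...,1]>.19)&(W[...,1]<.3)&(W[...,0]>.35)&(W[...,0]<.75)).astype(np.uint8)
k,l,st,ce=cv2.connectedComponentsWithStats(fl)
for i in range(1,k):
    if st[i,4]>200: print(ce[i].round(),st[i,4],cv2.minAreaRect(W[l==i][:,:2].astype(np.float32)*1000))
E
```

```text
[0.44846348 0.2362882  0.19136054] [ 1.04382295  0.01892705 -1.82869348]
[0.42064493 0.21367228 0.02100306] [0.60448234 0.27263074 0.02844934] ((512.6507568359375, 243.13217163085938), (183.87698364257812, 58.09923553466797), 0.3109283745288849)
[310.  48.] 3719 ((569.6671142578125, 243.46051025390625), (49.12578582763672, 50.13968276977539), 0.2441258728504181)
[311. 121.] 3068 ((509.1405334472656, 243.167724609375), (50.0273551940918, 50.16511535644531), 0.5565059781074524)
[310. 183.] 2205 ((448.0928039550781, 242.82382202148438), (48.81037521362305, 50.08095169067383), 0.2544151544570923)
```

View pics/w2.png

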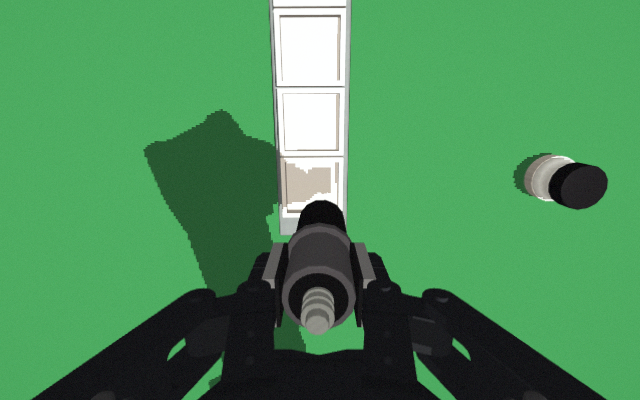

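The wrist view shows the held coil upright at about (318,280). The white nests are at (310,183), (311,121) and (310,48), and their positions agree with the earlier ones. I'll lower the coil.

Call:
{"name": "servo_tool", "arguments": {
  "commands": [
    {"angular": [0, 0, 0], "travel": [0, -0.6, 0.7], "fingers": 1},
    {"angular": [0, 0, 0], "travel": [0, 0, 1.5], "fingers": 1},
    {"angular": [0, 0, 0], "travel": [0, 0, 2], "fingers": 1},
    {"angular": [0, 0, 0], "travel": [0, 0, 2], "fingers": 1},
    {"angular": [0, 0, 0], "travel": [0, 0, 1], "fingers": 1},
    {"angular": [0, 0, 0], "travel": [0, 0, 0.6], "fingers": 1},
    {"angular": [0, 0, 0], "travel": [0, 0, 0], "fingers": 1},
    {"angular": [0, 0, 0], "travel": [0, 0, 0], "fingers": 1}
  ]
}}

```text
time_s: 6.45
tcp_pos: [0.4499, 0.2431, 0.1146]
tcp_rot: [[1.0, -0.001, 0.0], [-0.001, -1.0, 0.0], [0.0, -0.0, -1.0]]
contact_force: [-0.7, 0.3, -1.7]
opening: 0.365
grip_force: 39.9
```

Call:
{"name": "servo_tool", "arguments": {
  "commands": [
    {"angular": [0, 0, 0], "travel": [0, 0, 0.3], "fingers": 1},
    {"angular": [0, 0, 0], "travel": [0, 0, 0.3], "fingers": 1},
    {"angular": [0, 0, 0], "travel": [0, 0, 0.2], "fingers": 1},
    {"angular": [0, 0, 0], "travel": [0, 0, 0.1], "fingers": 1},
    {"angular": [0, 0, 0], "travel": [0, 0, 0], "fingers": 1},
    {"angular": [0, 0, 0], "travel": [0, 0, 0], "fingers": 1}
  ]
}}

```text
time_s: 6.95
tcp_pos: [0.4496, 0.2432, 0.1054]
tcp_rot: [[1.0, 0.0, 0.0], [0.0, -1.0, 0.0], [0.0, -0.0, -1.0]]
contact_force: [-0.6, 0.1, -1.6]
opening: 0.362
grip_force: 39.9
```

Call:
{"name": "servo_tool", "arguments": {
  "commands": [
    {"angular": [0, 0, 0], "travel": [0, 0, 0.1], "fingers": 1},
    {"angular": [0, 0, 0], "travel": [0, 0, 0.1], "fingers": 1},
    {"angular": [0, 0, 0], "travel": [0, 0, 0], "fingers": 1}
  ]
}}

```text
time_s: 7.2
tcp_pos: [0.4498, 0.2433, 0.1034]
tcp_rot: [[1.0, 0.0, 0.0], [0.0, -1.0, 0.0], [0.0, -0.0, -1.0]]
contact_force: [-0.3, 0.7, -0.7]
opening: 0.363
grip_force: 40.2
```

Call:
{"name": "servo_tool", "arguments": {
  "commands": [
    {"angular": [0, 0, 0], "travel": [0, 0, 0.1], "fingers": 1},
    {"angular": [0, 0, 0], "travel": [0, 0, 0], "fingers": 1},
    {"angular": [0, 0, 0], "travel": [0, 0, 0], "fingers": 1}
  ]
}}

```text
time_s: 7.45
tcp_pos: [0.4502, 0.2432, 0.1032]
tcp_rot: [[1.0, -0.0, 0.001], [-0.0, -1.0, 0.001], [0.001, -0.001, -1.0]]
contact_force: [-1.7, -1.2, 9.6]
opening: 0.362
grip_force: 41.1
```

Call:
{"name": "servo_tool", "arguments": {
  "commands": [
    {"angular": [0, 0, 0], "travel": [0, 0, 0], "fingers": 0.6},
    {"angular": [0, 0, 0], "travel": [0, 0, 0], "fingers": 0.5},
    {"angular": [0, 0, 0], "travel": [0, 0, 0], "fingers": 0.3},
    {"angular": [0, 0, 0], "travel": [0, 0, 0], "fingers": 0.1},
    {"angular": [0, 0, 0], "travel": [0, 0, 0], "fingers": 0},
    {"angular": [0, 0, 0], "travel": [0, 0, 0], "fingers": 0}
  ]
}}

```text
time_s: 7.95
tcp_pos: [0.4495, 0.2432, 0.1022]
tcp_rot: [[1.0, 0.0, -0.0], [0.0, -1.0, -0.0], [-0.0, 0.0, -1.0]]
contact_force: [0.2, 0.3, -0.3]
opening: 0.996
grip_force: 0.0
```

Call:
{"name": "servo_tool", "arguments": {
  "commands": [
    {"angular": [0, 0, 0], "travel": [0, 0, -1], "fingers": 0},
    {"angular": [0, 0, 0], "travel": [0, 0, -2], "fingers": 0},
    {"angular": [0, 0, 0], "travel": [0, 0, -3], "fingers": 0},
    {"angular": [0, 0, 0], "travel": [0, 0, -3], "fingers": 0},
    {"angular": [0, 0, 0], "travel": [0, 0, -3], "fingers": 0},
    {"angular": [0, 0, 0], "travel": [0, 0, -2], "fingers": 0},
    {"angular": [0, 0, 0], "travel": [0, 0, 0], "fingers": 0},
    {"angular": [0, 0, 0], "travel": [0, 0, 0], "fingers": 0}
  ]
}}

```text
time_s: 8.62
tcp_pos: [0.4501, 0.2436, 0.2438]
tcp_rot: [[1.0, -0.0, 0.002], [-0.0, -1.0, 0.002], [0.002, -0.002, -1.0]]
contact_force: [0.8, 0.2, -0.5]
opening: 1.005
grip_force: 0.0
```

```bash
python3 - <<'E'
from h import *
s,p,W=look();print(s['tcp_pos'])
p,d=robot.camera('side');cv2.imwrite('pics/s1.png',cv2.resize(p[130:230,180:340,::-1],(640,400)))
W,_=cloud(d,robot.calibration('side'));q=W[(np.hypot(W[...,0]-.449,W[...,1]-.243)<.03)]
b=q[(q[:,2]>.07)&(q[:,2]<.105)];b2=q[(q[:,2]>.032)&(q[:,2]<.06)];print('top',q[:,2].max(),circ(b[:,0],b[:,1],.016),circ(b2[:,0],b2[:,1],.016))
E
```

```text
[0.45013836 0.24356074 0.24383351]
top 0.4012526380551963 (array([0.44707514, 0.24341221]), np.float64(0.0010472032174585052)) (array([0.44699014, 0.24376357]), np.float64(0.000700133135344342))
```

View pics/s1.png

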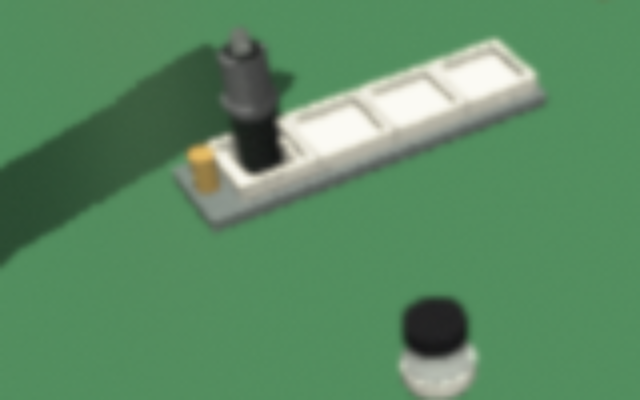

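The stout coil stands upright at (250,110) in the crop, in the nest next to the stud. Next is the tall one.

Call:
{"name": "servo_tool", "arguments": {
  "commands": [
    {"angular": [0, 0, 0], "travel": [0.7, 3.4, 0], "fingers": 0},
    {"angular": [0, 0, 0], "travel": [0.7, 3.4, 0], "fingers": 0},
    {"angular": [0, 0, 0], "travel": [0.7, 3.4, 0], "fingers": 0},
    {"angular": [0, 0, 0], "travel": [0.7, 3.4, 0], "fingers": 0},
    {"angular": [0, 0, 0], "travel": [0.7, 3.4, 0], "fingers": 0},
    {"angular": [0, 0, 0], "travel": [0.7, 3.4, 0], "fingers": 0},
    {"angular": [0, 0, 0], "travel": [0.7, 3.4, 0], "fingers": 0},
    {"angular": [0, 0, 0], "travel": [0.7, 3.4, 0], "fingers": 0}
  ]
}}

```text
time_s: 9.38
tcp_pos: [0.5047, -0.0305, 0.2411]
tcp_rot: [[1.0, 0.0, -0.003], [0.0, -1.0, -0.0], [-0.003, 0.0, -1.0]]
contact_force: [1.0, 0.5, 0.4]
opening: 1.001
grip_force: 0.0
```

Call:
{"name": "servo_tool", "arguments": {
  "commands": [
    {"angular": [0, 0, 0], "travel": [0.7, 3.4, 0], "fingers": 0},
    {"angular": [0, 0, 0], "travel": [0.7, 3.4, 0], "fingers": 0},
    {"angular": [0, 0, 0], "travel": [0.7, 3.4, 0], "fingers": 0},
    {"angular": [0, 0, 0], "travel": [0.7, 3.4, 0], "fingers": 0},
    {"angular": [0, 0, 0], "travel": [0.7, 3.4, 0], "fingers": 0},
    {"angular": [0, 0, 0], "travel": [0, 3.4, 0], "fingers": 0},
    {"angular": [0, 0, 0], "travel": [0, 3.4, 0], "fingers": 0},
    {"angular": [0, 0, 0], "travel": [0, 2, 0], "fingers": 0}
  ]
}}

```text
time_s: 10.05
tcp_pos: [0.5387, -0.291, 0.2408]
tcp_rot: [[1.0, -0.004, -0.003], [-0.004, -1.0, -0.001], [-0.003, 0.001, -1.0]]
contact_force: [-0.7, -1.0, -0.4]
opening: 1.001
grip_force: 0.0
```

Call:
{"name": "servo_tool", "arguments": {
  "commands": [
    {"angular": [0, 0, 0], "travel": [0, 0, 0], "fingers": 0},
    {"angular": [0, 0, 0], "travel": [0, 0, 0], "fingers": 0},
    {"angular": [0, 0, 0], "travel": [0, 0, 0], "fingers": 0},
    {"angular": [0, 0, 0], "travel": [0, 0, 0], "fingers": 0}
  ]
}}

```text
time_s: 10.38
tcp_pos: [0.5408, -0.2849, 0.2415]
tcp_rot: [[1.0, 0.002, -0.001], [0.002, -1.0, 0.001], [-0.001, -0.001, -1.0]]
contact_force: [0.1, 0.0, -0.1]
opening: 1.001
grip_force: 0.0
```

Call:
{"name": "servo_tool", "arguments": {
  "commands": [
    {"angular": [0, 0, 0], "travel": [0.1, 0.2, 3], "fingers": 0},
    {"angular": [0, 0, 0], "travel": [0, 0, 3], "fingers": 0},
    {"angular": [0, 0, 0], "travel": [0, 0, 2.5], "fingers": 0},
    {"angular": [0, 0, 0], "travel": [0, 0, 2], "fingers": 0},
    {"angular": [0, 0, 0], "travel": [0, 0, 1.5], "fingers": 0},
    {"angular": [0, 0, 0], "travel": [0, 0, 0.9], "fingers": 0},
    {"angular": [0, 0, 0], "travel": [0, 0, 0], "fingers": 0},
    {"angular": [0, 0, 0], "travel": [0, 0, 0], "fingers": 0.2}
  ]
}}

```text
time_s: 11.05
tcp_pos: [0.5419, -0.2882, 0.1135]
tcp_rot: [[1.0, 0.001, -0.0], [0.001, -1.0, 0.0], [-0.0, -0.0, -1.0]]
contact_force: [0.5, 0.6, 0.2]
opening: 0.888
grip_force: 0.0
```

Call:
{"name": "servo_tool", "arguments": {
  "commands": [
    {"angular": [0, 0, 0], "travel": [0, 0, 0], "fingers": 0.4},
    {"angular": [0, 0, 0], "travel": [0, 0, 0], "fingers": 0.6},
    {"angular": [0, 0, 0], "travel": [0, 0, 0], "fingers": 0.8},
    {"angular": [0, 0, 0], "travel": [0, 0, 0], "fingers": 1},
    {"angular": [0, 0, 0], "travel": [0, 0, 0], "fingers": 1},
    {"angular": [0, 0, 0], "travel": [0, 0, 0], "fingers": 1},
    {"angular": [0, 0, 0], "travel": [0, 0, 0], "fingers": 1},
    {"angular": [0, 0, 0], "travel": [0, 0, 0], "fingers": 1}
  ]
}}

```text
time_s: 11.72
tcp_pos: [0.5422, -0.2885, 0.114]
tcp_rot: [[1.0, 0.0, 0.001], [0.0, -1.0, 0.0], [0.001, -0.0, -1.0]]
contact_force: [-1.2, 1.7, 5.9]
opening: 0.268
grip_force: 38.9
```

Call:
{"name": "servo_tool", "arguments": {
  "commands": [
    {"angular": [0, 0, 0], "travel": [0, 0, -0.7], "fingers": 1},
    {"angular": [0, 0, 0], "travel": [0, 0, -1.3], "fingers": 1},
    {"angular": [0, 0, 0], "travel": [0, 0, -2], "fingers": 1},
    {"angular": [0, 0, 0], "travel": [0, 0, -2], "fingers": 1},
    {"angular": [0, 0, 0], "travel": [0, 0, -2], "fingers": 1},
    {"angular": [0, 0, 0], "travel": [0, 0, -1], "fingers": 1},
    {"angular": [0, 0, 0], "travel": [0, 0, 0], "fingers": 1},
    {"angular": [0, 0, 0], "travel": [0, 0, 0], "fingers": 1}
  ]
}}

```text
time_s: 12.38
tcp_pos: [0.5416, -0.2888, 0.2035]
tcp_rot: [[1.0, 0.0, 0.001], [0.0, -1.0, -0.0], [0.001, 0.0, -1.0]]
contact_force: [0.6, 0.7, -2.2]
opening: 0.268
grip_force: 39.3
```

Call:
{"name": "servo_tool", "arguments": {
  "commands": [
    {"angular": [0, 0, 0], "travel": [0, -1.5, 0], "fingers": 1},
    {"angular": [0, 0, 0], "travel": [0, -3, 0], "fingers": 1},
    {"angular": [0, 0, 0], "travel": [-0.4, -3.5, 0], "fingers": 1},
    {"angular": [0, 0, 0], "travel": [-0.4, -3.5, 0], "fingers": 1},
    {"angular": [0, 0, 0], "travel": [-0.4, -3.5, 0], "fingers": 1},
    {"angular": [0, 0, 0], "travel": [-0.4, -3.5, 0], "fingers": 1},
    {"angular": [0, 0, 0], "travel": [-0.4, -3.5, 0], "fingers": 1},
    {"angular": [0, 0, 0], "travel": [-0.4, -3.5, 0], "fingers": 1}
  ]
}}

```text
time_s: 13.05
tcp_pos: [0.5161, -0.0321, 0.202]
tcp_rot: [[1.0, -0.0, -0.002], [-0.0, -1.0, -0.0], [-0.002, 0.0, -1.0]]
contact_force: [1.2, 1.1, -2.3]
opening: 0.273
grip_force: 39.4
```

Call:
{"name": "servo_tool", "arguments": {
  "commands": [
    {"angular": [0, 0, 0], "travel": [-0.4, -3.5, 0], "fingers": 1},
    {"angular": [0, 0, 0], "travel": [-0.4, -3.5, 0], "fingers": 1},
    {"angular": [0, 0, 0], "travel": [0, -3.5, 0], "fingers": 1},
    {"angular": [0, 0, 0], "travel": [0, -3.5, 0], "fingers": 1},
    {"angular": [0, 0, 0], "travel": [0, -3.5, 0], "fingers": 1},
    {"angular": [0, 0, 0], "travel": [0, -3.5, 0], "fingers": 1},
    {"angular": [0, 0, 0], "travel": [0, -3.5, 0], "fingers": 1},
    {"angular": [0, 0, 0], "travel": [0, -2, 0], "fingers": 1}
  ]
}}

```text
time_s: 13.72
tcp_pos: [0.5078, 0.2359, 0.2017]
tcp_rot: [[1.0, 0.005, -0.002], [0.005, -1.0, 0.001], [-0.002, -0.001, -1.0]]
contact_force: [-0.7, 0.9, -2.1]
opening: 0.264
grip_force: 39.4
```

Call:
{"name": "servo_tool", "arguments": {
  "commands": [
    {"angular": [0, 0, 0], "travel": [0, -1.2, 0], "fingers": 1},
    {"angular": [0, 0, 0], "travel": [0, 0, 0], "fingers": 1},
    {"angular": [0, 0, 0], "travel": [0, 0, 0], "fingers": 1},
    {"angular": [0, 0, 0], "travel": [0, 0, 0], "fingers": 1},
    {"angular": [0, 0, 0], "travel": [0, 0, 0], "fingers": 1}
  ]
}}

```text
time_s: 14.13
tcp_pos: [0.5099, 0.2407, 0.2031]
tcp_rot: [[1.0, -0.003, -0.0], [-0.003, -1.0, -0.001], [-0.0, 0.001, -1.0]]
contact_force: [0.5, 0.6, -2.1]
opening: 0.269
grip_force: 39.4
```

Call:
{"name": "servo_tool", "arguments": {
  "commands": [
    {"angular": [0, 0, 0], "travel": [0, -0.2, 0.7], "fingers": 1},
    {"angular": [0, 0, 0], "travel": [0, 0, 1.5], "fingers": 1},
    {"angular": [0, 0, 0], "travel": [0, 0, 2], "fingers": 1},
    {"angular": [0, 0, 0], "travel": [0, 0, 2], "fingers": 1},
    {"angular": [0, 0, 0], "travel": [0, 0, 1.3], "fingers": 1},
    {"angular": [0, 0, 0], "travel": [0, 0, 0.6], "fingers": 1},
    {"angular": [0, 0, 0], "travel": [0, 0, 0.3], "fingers": 1},
    {"angular": [0, 0, 0], "travel": [0, 0, 0], "fingers": 1}
  ]
}}

```text
time_s: 14.8
tcp_pos: [0.5096, 0.2447, 0.119]
tcp_rot: [[1.0, -0.001, -0.0], [-0.001, -1.0, -0.0], [-0.0, 0.0, -1.0]]
contact_force: [0.1, 0.1, -1.0]
opening: 0.267
grip_force: 39.4
```

Call:
{"name": "servo_tool", "arguments": {
  "commands": [
    {"angular": [0, 0, 0], "travel": [0, 0, 0.1], "fingers": 1},
    {"angular": [0, 0, 0], "travel": [0, 0, 0.1], "fingers": 1},
    {"angular": [0, 0, 0], "travel": [0, 0, 0.1], "fingers": 1},
    {"angular": [0, 0, 0], "travel": [0, 0, 0], "fingers": 1},
    {"angular": [0, 0, 0], "travel": [0, 0, 0], "fingers": 1}
  ]
}}

```text
time_s: 15.22
tcp_pos: [0.5097, 0.2453, 0.1166]
tcp_rot: [[1.0, 0.0, 0.0], [0.0, -1.0, 0.0], [0.0, -0.0, -1.0]]
contact_force: [0.7, 0.3, -1.7]
opening: 0.266
grip_force: 39.4
```

Call:
{"name": "servo_tool", "arguments": {
  "commands": [
    {"angular": [0, 0, 0], "travel": [0, 0.2, 0.1], "fingers": 1},
    {"angular": [0, 0, 0], "travel": [0, 0, 0.1], "fingers": 1},
    {"angular": [0, 0, 0], "travel": [0, 0, 0], "fingers": 1},
    {"angular": [0, 0, 0], "travel": [0, 0, 0], "fingers": 1}
  ]
}}

```text
time_s: 15.55
tcp_pos: [0.5095, 0.2431, 0.1142]
tcp_rot: [[1.0, -0.0, -0.0], [-0.0, -1.0, -0.0], [-0.0, 0.0, -1.0]]
contact_force: [0.7, 0.1, -2.0]
opening: 0.266
grip_force: 39.4
```

Call:
{"name": "servo_tool", "arguments": {
  "commands": [
    {"angular": [0, 0, 0], "travel": [0, 0, 0.1], "fingers": 1},
    {"angular": [0, 0, 0], "travel": [0, 0, 0], "fingers": 1},
    {"angular": [0, 0, 0], "travel": [0, 0, 0], "fingers": 1}
  ]
}}

```text
time_s: 15.8
tcp_pos: [0.5099, 0.2433, 0.114]
tcp_rot: [[1.0, 0.0, 0.0], [0.0, -1.0, 0.0], [0.0, -0.0, -1.0]]
contact_force: [-1.9, -0.3, 5.5]
opening: 0.271
grip_force: 39.9
```

On the floor. I'll release it and go to the collar coil.

Call:
{"name": "servo_tool", "arguments": {
  "commands": [
    {"angular": [0, 0, 0], "travel": [0, 0, 0], "fingers": 0.7},
    {"angular": [0, 0, 0], "travel": [0, 0, 0], "fingers": 0.6},
    {"angular": [0, 0, 0], "travel": [0, 0, 0], "fingers": 0.4},
    {"angular": [0, 0, 0], "travel": [0, 0, 0], "fingers": 0.2},
    {"angular": [0, 0, 0], "travel": [0, 0, 0], "fingers": 0},
    {"angular": [0, 0, 0], "travel": [0, 0, 0], "fingers": 0},
    {"angular": [0, 0, 0], "travel": [0, 0, 0], "fingers": 0}
  ]
}}

```text
time_s: 16.38
tcp_pos: [0.5095, 0.2432, 0.1132]
tcp_rot: [[1.0, 0.0, -0.0], [0.0, -1.0, -0.0], [-0.0, 0.0, -1.0]]
contact_force: [0.5, 0.5, 0.1]
opening: 1.003
grip_force: 0.0
```

Call:
{"name": "servo_tool", "arguments": {
  "commands": [
    {"angular": [0, 0, 0], "travel": [0, 0, -1], "fingers": 0},
    {"angular": [0, 0, 0], "travel": [0, 0, -2], "fingers": 0},
    {"angular": [0, 0, 0], "travel": [0, 0, -3], "fingers": 0},
    {"angular": [0, 0, 0], "travel": [0, 0, -3], "fingers": 0},
    {"angular": [0, 0, 0], "travel": [0, 0, -2], "fingers": 0},
    {"angular": [0, 0, 0], "travel": [0, 0, -2], "fingers": 0},
    {"angular": [0, 0, 0], "travel": [0, 0, 0], "fingers": 0},
    {"angular": [0, 0, 0], "travel": [0, 0, 0], "fingers": 0}
  ]
}}

```text
time_s: 17.05
tcp_pos: [0.5102, 0.2435, 0.2449]
tcp_rot: [[1.0, -0.0, 0.002], [-0.0, -1.0, 0.002], [0.002, -0.002, -1.0]]
contact_force: [-0.4, 1.0, 0.4]
opening: 1.001
grip_force: 0.0
```

```bash
python3 - <<'E'
from h import *
print(robot.state()['tcp_pos'])
for n in('side','scene'):
    p,d=robot.camera(n)
    W,_=cloud(d,robot.calibration(n))
    for x,r in((.449,.016),(.509,.012)):
        q=W[(np.hypot(W[...,0]-x,W[...,1]-.243)<.03)&(W[...,2]<.16)]
        b=q[(q[:,2]>.07)&(q[:,2]<.105)];b2=q[(q[:,2]>.032)&(q[:,2]<.06)]
        if len(b)>20 and len(b2)>20: print(n,'top',q[:,2].max(),circ(b[:,0],b[:,1],r),circ(b2[:,0],b2[:,1],.016))
    for nm,x,y in(('collar',.4805,-.285),('ears',.422,-.273)):
        q=W[(np.hypot(W[...,0]-x,W[...,1]-y)<.03)&(W[...,2]>.078)&(W[...,2]<.106)];print(n,nm,circ(q[:,0],q[:,1],.012),len(q))
E
```

```text
[0.51021314 0.24347955 0.24490652]
side top 0.12691949899252886 (array([0.44713754, 0.24321203]), np.float64(0.0010432068273724159)) (array([0.44702479, 0.24394289]), np.float64(0.000635327491134343))
side top 0.14987437030887574 (array([0.50806218, 0.24636434]), np.float64(0.0012565133831846818)) (array([0.50800054, 0.24680566]), np.float64(0.0007050501705992236))
side collar (array([ 0.47957726, -0.28262388]), np.float64(0.0003449251315110558)) 120
side ears (array([ 0.42175127, -0.27231836]), np.float64(0.00044904755712229984)) 120
scene top 0.12758440317924202 (array([0.44716056, 0.24242439]), np.float64(0.0009285538570504024)) (array([0.44651413, 0.24275094]), np.float64(0.0006317588892902426))
scene top 0.14762046667336726 (array([0.50854686, 0.24516148]), np.float64(0.0005678597614601124)) (array([0.50812462, 0.24524695]), np.float64(0.0006131412720126982))
scene collar (array([ 0.47846119, -0.28498152]), np.float64(0.00039282246256745756)) 77
scene ears (array([ 0.42181526, -0.27392914]), np.float64(0.0003125227957575371)) 94
```

Call:
{"name": "servo_tool", "arguments": {
  "commands": [
    {"angular": [0, 0, 0], "travel": [0, 3.4, 0], "fingers": 0},
    {"angular": [0, 0, 0], "travel": [0, 3.4, 0], "fingers": 0},
    {"angular": [0, 0, 0], "travel": [-0.5, 3.4, 0], "fingers": 0},
    {"angular": [0, 0, 0], "travel": [-0.5, 3.4, 0], "fingers": 0},
    {"angular": [0, 0, 0], "travel": [-0.5, 3.4, 0], "fingers": 0},
    {"angular": [0, 0, 0], "travel": [-0.5, 3.4, 0], "fingers": 0},
    {"angular": [0, 0, 0], "travel": [-0.5, 3.4, 0], "fingers": 0},
    {"angular": [0, 0, 0], "travel": [-0.5, 3.4, 0], "fingers": 0}
  ]
}}

```text
time_s: 17.82
tcp_pos: [0.4783, -0.0303, 0.2424]
tcp_rot: [[1.0, 0.0, -0.002], [0.0, -1.0, -0.0], [-0.002, 0.0, -1.0]]
contact_force: [0.2, -0.3, -1.2]
opening: 1.0
grip_force: 0.0
```

Call:
{"name": "servo_tool", "arguments": {
  "commands": [
    {"angular": [0, 0, 0], "travel": [0, 3.4, 0], "fingers": 0},
    {"angular": [0, 0, 0], "travel": [0, 3.4, 0], "fingers": 0},
    {"angular": [0, 0, 0], "travel": [0, 3.4, 0], "fingers": 0},
    {"angular": [0, 0, 0], "travel": [0, 3.4, 0], "fingers": 0},
    {"angular": [0, 0, 0], "travel": [0, 3.4, 0], "fingers": 0},
    {"angular": [0, 0, 0], "travel": [0, 3.4, 0], "fingers": 0},
    {"angular": [0, 0, 0], "travel": [0, 3.4, 0], "fingers": 0},
    {"angular": [0, 0, 0], "travel": [0, 2, 0], "fingers": 0}
  ]
}}

```text
time_s: 18.48
tcp_pos: [0.478, -0.2907, 0.2424]
tcp_rot: [[1.0, -0.003, -0.002], [-0.003, -1.0, -0.001], [-0.002, 0.001, -1.0]]
contact_force: [0.7, -0.3, 0.4]
opening: 1.001
grip_force: 0.0
```

Call:
{"name": "servo_tool", "arguments": {
  "commands": [
    {"angular": [0, 0, 0], "travel": [0, 0, 0], "fingers": 0},
    {"angular": [0, 0, 0], "travel": [0, 0, 0], "fingers": 0},
    {"angular": [0, 0, 0], "travel": [0, 0, 0], "fingers": 0},
    {"angular": [0, 0, 0], "travel": [0, 0, 0], "fingers": 0},
    {"angular": [0, 0, 0], "travel": [0, 0, 0], "fingers": 0}
  ]
}}

```text
time_s: 18.9
tcp_pos: [0.4799, -0.2852, 0.243]
tcp_rot: [[1.0, 0.002, -0.0], [0.002, -1.0, 0.001], [-0.0, -0.001, -1.0]]
contact_force: [0.7, 0.0, -0.0]
opening: 1.003
grip_force: 0.0
```

Call:
{"name": "servo_tool", "arguments": {
  "commands": [
    {"angular": [0, 0, 0], "travel": [0, 0, 3], "fingers": 0},
    {"angular": [0, 0, 0], "travel": [0, 0, 3], "fingers": 0},
    {"angular": [0, 0, 0], "travel": [0, 0, 3], "fingers": 0},
    {"angular": [0, 0, 0], "travel": [0, 0, 2], "fingers": 0},
    {"angular": [0, 0, 0], "travel": [0, 0, 1.5], "fingers": 0},
    {"angular": [0, 0, 0], "travel": [0, 0, 1], "fingers": 0},
    {"angular": [0, 0, 0], "travel": [0, 0, 0], "fingers": 0},
    {"angular": [0, 0, 0], "travel": [0, 0, 0], "fingers": 0.2}
  ]
}}

```text
time_s: 19.57
tcp_pos: [0.4798, -0.2865, 0.1085]
tcp_rot: [[1.0, 0.001, -0.0], [0.001, -1.0, 0.0], [-0.0, -0.0, -1.0]]
contact_force: [-0.5, -0.7, 1.1]
opening: 0.885
grip_force: 0.0
```

Call:
{"name": "servo_tool", "arguments": {
  "commands": [
    {"angular": [0, 0, 0], "travel": [0, 0, 0], "fingers": 0.4},
    {"angular": [0, 0, 0], "travel": [0, 0, 0], "fingers": 0.6},
    {"angular": [0, 0, 0], "travel": [0, 0, 0], "fingers": 0.8},
    {"angular": [0, 0, 0], "travel": [0, 0, 0], "fingers": 1},
    {"angular": [0, 0, 0], "travel": [0, 0, 0], "fingers": 1},
    {"angular": [0, 0, 0], "travel": [0, 0, 0], "fingers": 1},
    {"angular": [0, 0, 0], "travel": [0, 0, 0], "fingers": 1},
    {"angular": [0, 0, 0], "travel": [0, 0, 0], "fingers": 1}
  ]
}}

```text
time_s: 20.23
tcp_pos: [0.4801, -0.2869, 0.109]
tcp_rot: [[1.0, 0.0, 0.001], [0.0, -1.0, -0.0], [0.001, 0.0, -1.0]]
contact_force: [-0.7, 1.2, 6.7]
opening: 0.268
grip_force: 38.9
```

Call:
{"name": "servo_tool", "arguments": {
  "commands": [
    {"angular": [0, 0, 0], "travel": [0, 0, -0.7], "fingers": 1},
    {"angular": [0, 0, 0], "travel": [0, 0, -1.3], "fingers": 1},
    {"angular": [0, 0, 0], "travel": [0, 0, -2], "fingers": 1},
    {"angular": [0, 0, 0], "travel": [0, 0, -2], "fingers": 1},
    {"angular": [0, 0, 0], "travel": [0, 0, -2], "fingers": 1},
    {"angular": [0, 0, 0], "travel": [0, 0, -1], "fingers": 1},
    {"angular": [0, 0, 0], "travel": [0, 0, 0], "fingers": 1},
    {"angular": [0, 0, 0], "travel": [0, 0, 0], "fingers": 1}
  ]
}}

```text
time_s: 20.9
tcp_pos: [0.4797, -0.2867, 0.1985]
tcp_rot: [[1.0, 0.0, 0.001], [0.0, -1.0, -0.0], [0.001, 0.0, -1.0]]
contact_force: [0.2, 0.9, -2.7]
opening: 0.268
grip_force: 39.2
```

Call:
{"name": "servo_tool", "arguments": {
  "commands": [
    {"angular": [0, 0, 0], "travel": [0, -1.5, 0], "fingers": 1},
    {"angular": [0, 0, 0], "travel": [0, -3, 0], "fingers": 1},
    {"angular": [0, 0, 0], "travel": [1.1, -3.5, 0], "fingers": 1},
    {"angular": [0, 0, 0], "travel": [1.1, -3.5, 0], "fingers": 1},
    {"angular": [0, 0, 0], "travel": [1.1, -3.5, 0], "fingers": 1},
    {"angular": [0, 0, 0], "travel": [1.1, -3.5, 0], "fingers": 1},
    {"angular": [0, 0, 0], "travel": [1.1, -3.5, 0], "fingers": 1},
    {"angular": [0, 0, 0], "travel": [1.1, -3.5, 0], "fingers": 1}
  ]
}}

```text
time_s: 21.57
tcp_pos: [0.5449, -0.0299, 0.1969]
tcp_rot: [[1.0, 0.0, -0.002], [0.0, -1.0, -0.0], [-0.002, 0.0, -1.0]]
contact_force: [0.5, -0.4, -1.0]
opening: 0.272
grip_force: 39.4
```

Call:
{"name": "servo_tool", "arguments": {
  "commands": [
    {"angular": [0, 0, 0], "travel": [1.1, -3.5, 0], "fingers": 1},
    {"angular": [0, 0, 0], "travel": [1.2, -3.5, 0], "fingers": 1},
    {"angular": [0, 0, 0], "travel": [0, -3.5, 0], "fingers": 1},
    {"angular": [0, 0, 0], "travel": [0, -3.5, 0], "fingers": 1},
    {"angular": [0, 0, 0], "travel": [0, -3.5, 0], "fingers": 1},
    {"angular": [0, 0, 0], "travel": [0, -3.5, 0], "fingers": 1},
    {"angular": [0, 0, 0], "travel": [0, -3.5, 0], "fingers": 1},
    {"angular": [0, 0, 0], "travel": [0, -2, 0], "fingers": 1}
  ]
}}

```text
time_s: 22.23
tcp_pos: [0.5667, 0.2383, 0.1963]
tcp_rot: [[1.0, 0.005, -0.003], [0.005, -1.0, 0.001], [-0.003, -0.001, -1.0]]
contact_force: [0.4, 1.6, -1.2]
opening: 0.269
grip_force: 39.4
```

Call:
{"name": "servo_tool", "arguments": {
  "commands": [
    {"angular": [0, 0, 0], "travel": [0, -1, 0], "fingers": 1},
    {"angular": [0, 0, 0], "travel": [0, 0, 0], "fingers": 1},
    {"angular": [0, 0, 0], "travel": [0, 0, 0], "fingers": 1},
    {"angular": [0, 0, 0], "travel": [0, 0, 0], "fingers": 1},
    {"angular": [0, 0, 0], "travel": [0, 0, 0], "fingers": 1},
    {"angular": [0, 0, 0], "travel": [0, 0, 0], "fingers": 1}
  ]
}}

```text
time_s: 22.73
tcp_pos: [0.5689, 0.2412, 0.1984]
tcp_rot: [[1.0, -0.003, 0.0], [-0.003, -1.0, -0.001], [0.0, 0.001, -1.0]]
contact_force: [-0.3, -0.0, -1.3]
opening: 0.268
grip_force: 39.4
```

Call:
{"name": "servo_tool", "arguments": {
  "commands": [
    {"angular": [0, 0, 0], "travel": [0, 0, 0.7], "fingers": 1},
    {"angular": [0, 0, 0], "travel": [0, 0, 1.5], "fingers": 1},
    {"angular": [0, 0, 0], "travel": [0, 0, 2], "fingers": 1},
    {"angular": [0, 0, 0], "travel": [0, 0, 2], "fingers": 1},
    {"angular": [0, 0, 0], "travel": [0, 0, 1.3], "fingers": 1},
    {"angular": [0, 0, 0], "travel": [0, 0, 0.7], "fingers": 1},
    {"angular": [0, 0, 0], "travel": [0, 0, 0.3], "fingers": 1},
    {"angular": [0, 0, 0], "travel": [0, 0, 0], "fingers": 1}
  ]
}}

```text
time_s: 23.4
tcp_pos: [0.5686, 0.2429, 0.113]
tcp_rot: [[1.0, -0.0, -0.0], [-0.0, -1.0, -0.0], [-0.0, 0.0, -1.0]]
contact_force: [0.3, 0.1, -0.9]
opening: 0.271
grip_force: 39.4
```

Call:
{"name": "servo_tool", "arguments": {
  "commands": [
    {"angular": [0, 0, 0], "travel": [0, 0, 0.1], "fingers": 1},
    {"angular": [0, 0, 0], "travel": [0, 0, 0.1], "fingers": 1},
    {"angular": [0, 0, 0], "travel": [0, 0, 0.1], "fingers": 1},
    {"angular": [0, 0, 0], "travel": [0, 0, 0], "fingers": 1},
    {"angular": [0, 0, 0], "travel": [0, 0, 0], "fingers": 1}
  ]
}}

```text
time_s: 23.82
tcp_pos: [0.5687, 0.2433, 0.1106]
tcp_rot: [[1.0, 0.0, 0.0], [0.0, -1.0, 0.0], [0.0, -0.0, -1.0]]
contact_force: [-0.6, 0.6, -1.9]
opening: 0.272
grip_force: 39.4
```

Call:
{"name": "servo_tool", "arguments": {
  "commands": [
    {"angular": [0, 0, 0], "travel": [0, 0, 0.1], "fingers": 1},
    {"angular": [0, 0, 0], "travel": [0, 0, 0.1], "fingers": 1},
    {"angular": [0, 0, 0], "travel": [0, 0, 0], "fingers": 1},
    {"angular": [0, 0, 0], "travel": [0, 0, 0], "fingers": 1}
  ]
}}

```text
time_s: 24.15
tcp_pos: [0.569, 0.2434, 0.109]
tcp_rot: [[1.0, 0.0, 0.001], [0.0, -1.0, 0.001], [0.001, -0.001, -1.0]]
contact_force: [-0.8, -0.5, 5.0]
opening: 0.273
grip_force: 39.8
```

Call:
{"name": "servo_tool", "arguments": {
  "commands": [
    {"angular": [0, 0, 0], "travel": [0, 0, 0], "fingers": 0.7},
    {"angular": [0, 0, 0], "travel": [0, 0, 0], "fingers": 0.6},
    {"angular": [0, 0, 0], "travel": [0, 0, 0], "fingers": 0.4},
    {"angular": [0, 0, 0], "travel": [0, 0, 0], "fingers": 0.2},
    {"angular": [0, 0, 0], "travel": [0, 0, 0], "fingers": 0},
    {"angular": [0, 0, 0], "travel": [0, 0, 0], "fingers": 0},
    {"angular": [0, 0, 0], "travel": [0, 0, 0], "fingers": 0}
  ]
}}

```text
time_s: 24.73
tcp_pos: [0.5686, 0.2432, 0.1082]
tcp_rot: [[1.0, 0.0, -0.0], [0.0, -1.0, -0.0], [-0.0, 0.0, -1.0]]
contact_force: [-0.6, -0.5, -0.0]
opening: 1.002
grip_force: 0.0
```

Call:
{"name": "servo_tool", "arguments": {
  "commands": [
    {"angular": [0, 0, 0], "travel": [0, 0, -1], "fingers": 0},
    {"angular": [0, 0, 0], "travel": [0, 0, -2], "fingers": 0},
    {"angular": [0, 0, 0], "travel": [0, 0, -3], "fingers": 0},
    {"angular": [0, 0, 0], "travel": [0, 0, -3], "fingers": 0},
    {"angular": [0, 0, 0], "travel": [0, 0, -2.5], "fingers": 0},
    {"angular": [0, 0, 0], "travel": [0, 0, -2], "fingers": 0},
    {"angular": [0, 0, 0], "travel": [0, 0, 0], "fingers": 0},
    {"angular": [0, 0, 0], "travel": [0, 0, 0], "fingers": 0}
  ]
}}

```text
time_s: 25.4
tcp_pos: [0.5692, 0.2434, 0.245]
tcp_rot: [[1.0, -0.0, 0.003], [-0.0, -1.0, 0.002], [0.003, -0.002, -1.0]]
contact_force: [-0.6, -0.4, -0.0]
opening: 0.998
grip_force: 0.0
```

Call:
{"name": "servo_tool", "arguments": {
  "commands": [
    {"angular": [0, 0, 0], "travel": [0, 3.4, 0], "fingers": 0},
    {"angular": [0, 0, 0], "travel": [0, 3.4, 0], "fingers": 0},
    {"angular": [0, 0, 0], "travel": [-1.5, 3.4, 0], "fingers": 0},
    {"angular": [0, 0, 0], "travel": [-1.5, 3.4, 0], "fingers": 0},
    {"angular": [0, 0, 0], "travel": [-1.5, 3.4, 0], "fingers": 0},
    {"angular": [0, 0, 0], "travel": [-1.5, 3.4, 0], "fingers": 0},
    {"angular": [0, 0, 0], "travel": [-1.5, 3.4, 0], "fingers": 0},
    {"angular": [0, 0, 0], "travel": [-1.5, 3.4, 0], "fingers": 0}
  ]
}}

```text
time_s: 26.07
tcp_pos: [0.4767, -0.0302, 0.2424]
tcp_rot: [[1.0, 0.0, -0.002], [0.0, -1.0, -0.0], [-0.002, 0.0, -1.0]]
contact_force: [0.7, -1.1, 0.3]
opening: 1.0
grip_force: 0.0
```

Call:
{"name": "servo_tool", "arguments": {
  "commands": [
    {"angular": [0, 0, 0], "travel": [-1.5, 3.4, 0], "fingers": 0},
    {"angular": [0, 0, 0], "travel": [-1.5, 3.4, 0], "fingers": 0},
    {"angular": [0, 0, 0], "travel": [-1.5, 3.4, 0], "fingers": 0},
    {"angular": [0, 0, 0], "travel": [-1.2, 3.4, 0], "fingers": 0},
    {"angular": [0, 0, 0], "travel": [0, 3.4, 0], "fingers": 0},
    {"angular": [0, 0, 0], "travel": [0, 3.4, 0], "fingers": 0},
    {"angular": [0, 0, 0], "travel": [0, 3, 0], "fingers": 0},
    {"angular": [0, 0, 0], "travel": [0, 1, 0], "fingers": 0}
  ]
}}

```text
time_s: 26.73
tcp_pos: [0.42, -0.2772, 0.243]
tcp_rot: [[1.0, -0.005, -0.001], [-0.005, -1.0, -0.002], [-0.001, 0.002, -1.0]]
contact_force: [-0.8, 0.7, -0.1]
opening: 1.002
grip_force: 0.0
```

Call:
{"name": "servo_tool", "arguments": {
  "commands": [
    {"angular": [0, 0, 0], "travel": [0, 0, 0], "fingers": 0},
    {"angular": [0, 0, 0], "travel": [0, 0, 0], "fingers": 0},
    {"angular": [0, 0, 0], "travel": [0, 0, 0], "fingers": 0},
    {"angular": [0, 0, 0], "travel": [0, 0, 0], "fingers": 0},
    {"angular": [0, 0, 0], "travel": [0, 0, 0], "fingers": 0},
    {"angular": [0, 0, 0], "travel": [0, 0, 0], "fingers": 0}
  ]
}}

```text
time_s: 27.23
tcp_pos: [0.4219, -0.2718, 0.2433]
tcp_rot: [[1.0, 0.002, 0.0], [0.002, -1.0, 0.001], [0.0, -0.001, -1.0]]
contact_force: [-0.0, 0.1, 0.8]
opening: 1.0
grip_force: 0.0
```

```bash
python3 - <<'E'
from h import *
print(robot.state()['tcp_pos'])
for n in('side','scene'):
    p,d=robot.camera(n)
    W,_=cloud(d,robot.calibration(n))
    for x,r in((.449,.016),(.509,.012),(.569,.012)):
        q=W[(np.hypot(W[...,0]-x,W[...,1]-.243)<.03)&(W[...,2]<.16)]
        b=q[(q[:,2]>.078)&(q[:,2]<.105)];b2=q[(q[:,2]>.032)&(q[:,2]<.056)]
        if len(b)>20 and len(b2)>20: print(n,'top',q[:,2].max(),circ(b[:,0],b[:,1],r),circ(b2[:,0],b2[:,1],.016))
E
```

```text
[ 0.42188002 -0.27176944  0.24327816]
side top 0.12806533197876802 (array([0.44691182, 0.24343582]), np.float64(0.0009090594027672434)) (array([0.44720154, 0.24374968]), np.float64(0.0007940854774854851))
side top 0.14913802849105606 (array([0.50822139, 0.24667856]), np.float64(0.0006710080724665161)) (array([0.50830282, 0.2468235 ]), np.float64(0.0007338470764070336))
side top 0.13823996351547196 (array([0.56798676, 0.24680163]), np.float64(0.000697206784516978)) (array([0.56787002, 0.24674901]), np.float64(0.0007280606934564164))
scene top 0.12709789403326155 (array([0.44700315, 0.24273442]), np.float64(0.0005696517843435632)) (array([0.44679094, 0.24277613]), np.float64(0.0005002312224297763))
scene top 0.147742326035754 (array([0.50822982, 0.24536282]), np.float64(0.0005692753609532527)) (array([0.50803327, 0.2454469 ]), np.float64(0.0005243820670863949))
scene top 0.13587470404903546 (array([0.5680086 , 0.24571105]), np.float64(0.0003819480996576441)) (array([0.56774281, 0.24558733]), np.float64(0.000684540736881829))
```

All three are upright and at the right heights. The last one is two_ears.

Call:
{"name": "servo_tool", "arguments": {
  "commands": [
    {"angular": [0, 0, 0], "travel": [0, 0.1, 3], "fingers": 0},
    {"angular": [0, 0, 0], "travel": [0, 0, 3], "fingers": 0},
    {"angular": [0, 0, 0], "travel": [0, 0, 3], "fingers": 0},
    {"angular": [0, 0, 0], "travel": [0, 0, 2], "fingers": 0},
    {"angular": [0, 0, 0], "travel": [0, 0, 1.5], "fingers": 0},
    {"angular": [0, 0, 0], "travel": [0, 0, 1], "fingers": 0},
    {"angular": [0, 0, 0], "travel": [0, 0, 0], "fingers": 0},
    {"angular": [0, 0, 0], "travel": [0, 0, 0], "fingers": 0.2}
  ]
}}

```text
time_s: 28.0
tcp_pos: [0.4217, -0.2739, 0.1085]
tcp_rot: [[1.0, 0.0, -0.0], [0.0, -1.0, -0.0], [-0.0, 0.0, -1.0]]
contact_force: [-0.6, -1.2, 0.9]
opening: 0.884
grip_force: 0.0
```

Call:
{"name": "servo_tool", "arguments": {
  "commands": [
    {"angular": [0, 0, 0], "travel": [0, 0, 0], "fingers": 0.4},
    {"angular": [0, 0, 0], "travel": [0, 0, 0], "fingers": 0.6},
    {"angular": [0, 0, 0], "travel": [0, 0, 0], "fingers": 0.8},
    {"angular": [0, 0, 0], "travel": [0, 0, 0], "fingers": 1},
    {"angular": [0, 0, 0], "travel": [0, 0, 0], "fingers": 1},
    {"angular": [0, 0, 0], "travel": [0, 0, 0], "fingers": 1},
    {"angular": [0, 0, 0], "travel": [0, 0, 0], "fingers": 1},
    {"angular": [0, 0, 0], "travel": [0, 0, 0], "fingers": 1}
  ]
}}

```text
time_s: 28.67
tcp_pos: [0.4221, -0.2742, 0.1089]
tcp_rot: [[1.0, -0.0, 0.001], [-0.0, -1.0, -0.001], [0.001, 0.001, -1.0]]
contact_force: [0.0, 0.2, 6.7]
opening: 0.272
grip_force: 39.3
```

Call:
{"name": "servo_tool", "arguments": {
  "commands": [
    {"angular": [0, 0, 0], "travel": [0, 0, -0.7], "fingers": 1},
    {"angular": [0, 0, 0], "travel": [0, 0, -1.3], "fingers": 1},
    {"angular": [0, 0, 0], "travel": [0, 0, -2], "fingers": 1},
    {"angular": [0, 0, 0], "travel": [0, 0, -2], "fingers": 1},
    {"angular": [0, 0, 0], "travel": [0, 0, -2], "fingers": 1},
    {"angular": [0, 0, 0], "travel": [0, 0, -1], "fingers": 1},
    {"angular": [0, 0, 0], "travel": [0, 0, 0], "fingers": 1},
    {"angular": [0, 0, 0], "travel": [0, 0, 0], "fingers": 1}
  ]
}}

```text
time_s: 29.33
tcp_pos: [0.4216, -0.2735, 0.1982]
tcp_rot: [[1.0, 0.0, 0.0], [0.0, -1.0, 0.0], [0.0, -0.0, -1.0]]
contact_force: [-0.2, -0.2, -2.4]
opening: 0.273
grip_force: 39.3
```

Call:
{"name": "servo_tool", "arguments": {
  "commands": [
    {"angular": [0, 0, 0], "travel": [0.8, -1.5, 0], "fingers": 1},
    {"angular": [0, 0, 0], "travel": [1.8, -3.3, 0], "fingers": 1},
    {"angular": [0, 0, 0], "travel": [1.8, -3.3, 0], "fingers": 1},
    {"angular": [0, 0, 0], "travel": [1.8, -3.3, 0], "fingers": 1},
    {"angular": [0, 0, 0], "travel": [1.8, -3.3, 0], "fingers": 1},
    {"angular": [0, 0, 0], "travel": [1.8, -3.3, 0], "fingers": 1},
    {"angular": [0, 0, 0], "travel": [1.8, -3.3, 0], "fingers": 1},
    {"angular": [0, 0, 0], "travel": [1.8, -3.3, 0], "fingers": 1}
  ]
}}

```text
time_s: 30.0
tcp_pos: [0.5551, -0.0258, 0.1966]
tcp_rot: [[1.0, 0.0, -0.003], [0.0, -1.0, -0.0], [-0.003, 0.0, -1.0]]
contact_force: [0.8, -0.4, -2.1]
opening: 0.269
grip_force: 39.5
```

Call:
{"name": "servo_tool", "arguments": {
  "commands": [
    {"angular": [0, 0, 0], "travel": [1.8, -3.3, 0], "fingers": 1},
    {"angular": [0, 0, 0], "travel": [1.8, -3.3, 0], "fingers": 1},
    {"angular": [0, 0, 0], "travel": [1.8, -3.3, 0], "fingers": 1},
    {"angular": [0, 0, 0], "travel": [1.8, -3.3, 0], "fingers": 1},
    {"angular": [0, 0, 0], "travel": [0, -2, 0], "fingers": 1},
    {"angular": [0, 0, 0], "travel": [0, 0, 0], "fingers": 1}
  ]
}}

```text
time_s: 30.5
tcp_pos: [0.6267, 0.1318, 0.1954]
tcp_rot: [[1.0, 0.009, -0.004], [0.009, -1.0, 0.003], [-0.003, -0.003, -1.0]]
contact_force: [-0.5, 0.4, -2.7]
opening: 0.267
grip_force: 39.6
```

Call:
{"name": "servo_tool", "arguments": {
  "commands": [
    {"angular": [0, 0, 0], "travel": [0, -2, 0], "fingers": 1},
    {"angular": [0, 0, 0], "travel": [0, -3, 0], "fingers": 1},
    {"angular": [0, 0, 0], "travel": [0, -3, 0], "fingers": 1},
    {"angular": [0, 0, 0], "travel": [0, -2.5, 0], "fingers": 1},
    {"angular": [0, 0, 0], "travel": [0, -1.4, 0], "fingers": 1},
    {"angular": [0, 0, 0], "travel": [0, 0, 0], "fingers": 1},
    {"angular": [0, 0, 0], "travel": [0, 0, 0], "fingers": 1},
    {"angular": [0, 0, 0], "travel": [0, 0, 0], "fingers": 1}
  ]
}}

```text
time_s: 31.17
tcp_pos: [0.6276, 0.2404, 0.1977]
tcp_rot: [[1.0, -0.003, -0.001], [-0.003, -1.0, -0.002], [-0.001, 0.002, -1.0]]
contact_force: [0.2, -1.4, -2.8]
opening: 0.268
grip_force: 39.7
```

Call:
{"name": "servo_tool", "arguments": {
  "commands": [
    {"angular": [0, 0, 0], "travel": [0, 0, 0], "fingers": 1},
    {"angular": [0, 0, 0], "travel": [0, 0, 0], "fingers": 1},
    {"angular": [0, 0, 0], "travel": [0, 0, 0], "fingers": 1}
  ]
}}

```text
time_s: 31.42
tcp_pos: [0.6278, 0.2419, 0.1984]
tcp_rot: [[1.0, -0.002, 0.0], [-0.002, -1.0, -0.0], [0.0, 0.0, -1.0]]
contact_force: [-0.3, 0.6, -2.3]
opening: 0.269
grip_force: 39.7
```

Call:
{"name": "servo_tool", "arguments": {
  "commands": [
    {"angular": [0, 0, 0], "travel": [0.1, 0, 0.7], "fingers": 1},
    {"angular": [0, 0, 0], "travel": [0, 0, 1.5], "fingers": 1},
    {"angular": [0, 0, 0], "travel": [0, 0, 2], "fingers": 1},
    {"angular": [0, 0, 0], "travel": [0, 0, 2], "fingers": 1},
    {"angular": [0, 0, 0], "travel": [0, 0, 1.3], "fingers": 1},
    {"angular": [0, 0, 0], "travel": [0, 0, 0.7], "fingers": 1},
    {"angular": [0, 0, 0], "travel": [0, 0, 0.3], "fingers": 1},
    {"angular": [0, 0, 0], "travel": [0, 0, 0], "fingers": 1}
  ]
}}

```text
time_s: 32.08
tcp_pos: [0.6286, 0.2431, 0.113]
tcp_rot: [[1.0, -0.0, -0.0], [-0.0, -1.0, -0.0], [-0.0, 0.0, -1.0]]
contact_force: [-0.3, -0.4, -2.8]
opening: 0.27
grip_force: 39.7
```

Call:
{"name": "servo_tool", "arguments": {
  "commands": [
    {"angular": [0, 0, 0], "travel": [0, 0, 0.1], "fingers": 1},
    {"angular": [0, 0, 0], "travel": [0, 0, 0.1], "fingers": 1},
    {"angular": [0, 0, 0], "travel": [0, 0, 0.1], "fingers": 1},
    {"angular": [0, 0, 0], "travel": [0, 0, 0], "fingers": 1},
    {"angular": [0, 0, 0], "travel": [0, 0, 0], "fingers": 1}
  ]
}}

```text
time_s: 32.5
tcp_pos: [0.6287, 0.2433, 0.1106]
tcp_rot: [[1.0, 0.0, 0.0], [0.0, -1.0, 0.0], [0.0, -0.0, -1.0]]
contact_force: [-0.4, -0.6, -1.9]
opening: 0.269
grip_force: 39.7
```

Call:
{"name": "servo_tool", "arguments": {
  "commands": [
    {"angular": [0, 0, 0], "travel": [0, 0, 0.1], "fingers": 1},
    {"angular": [0, 0, 0], "travel": [0, 0, 0.1], "fingers": 1},
    {"angular": [0, 0, 0], "travel": [0, 0, 0], "fingers": 1},
    {"angular": [0, 0, 0], "travel": [0, 0, 0], "fingers": 1}
  ]
}}

```text
time_s: 32.83
tcp_pos: [0.629, 0.2433, 0.109]
tcp_rot: [[1.0, -0.0, 0.001], [-0.0, -1.0, 0.0], [0.001, -0.0, -1.0]]
contact_force: [-1.7, -0.3, 4.6]
opening: 0.267
grip_force: 40.4
```

On the floor. I'll release it, rise, move back and check.

Call:
{"name": "servo_tool", "arguments": {
  "commands": [
    {"angular": [0, 0, 0], "travel": [0, 0, 0], "fingers": 0.7},
    {"angular": [0, 0, 0], "travel": [0, 0, 0], "fingers": 0.6},
    {"angular": [0, 0, 0], "travel": [0, 0, 0], "fingers": 0.4},
    {"angular": [0, 0, 0], "travel": [0, 0, 0], "fingers": 0.2},
    {"angular": [0, 0, 0], "travel": [0, 0, 0], "fingers": 0},
    {"angular": [0, 0, 0], "travel": [0, 0, 0], "fingers": 0},
    {"angular": [0, 0, 0], "travel": [0, 0, 0], "fingers": 0}
  ]
}}

```text
time_s: 33.42
tcp_pos: [0.6286, 0.2432, 0.1082]
tcp_rot: [[1.0, 0.0, -0.0], [0.0, -1.0, -0.0], [-0.0, 0.0, -1.0]]
contact_force: [0.5, -0.5, -0.2]
opening: 1.0
grip_force: 0.0
```

Call:
{"name": "servo_tool", "arguments": {
  "commands": [
    {"angular": [0, 0, 0], "travel": [0, 0, -1], "fingers": 0},
    {"angular": [0, 0, 0], "travel": [0, 0, -2], "fingers": 0},
    {"angular": [0, 0, 0], "travel": [0, 0, -3], "fingers": 0},
    {"angular": [0, 0, 0], "travel": [0, 0, -3], "fingers": 0},
    {"angular": [0, 0, 0], "travel": [0, 0, -3], "fingers": 0},
    {"angular": [0, 0, 0], "travel": [0, 0, -2], "fingers": 0},
    {"angular": [0, 0, 0], "travel": [0, 0, 0], "fingers": 0},
    {"angular": [0, 0, 0], "travel": [0, 0, 0], "fingers": 0}
  ]
}}

```text
time_s: 34.08
tcp_pos: [0.6294, 0.2433, 0.2504]
tcp_rot: [[1.0, -0.0, 0.003], [-0.0, -1.0, 0.001], [0.003, -0.001, -1.0]]
contact_force: [-0.5, -1.0, -0.2]
opening: 1.002
grip_force: 0.0
```

Call:
{"name": "servo_tool", "arguments": {
  "commands": [
    {"angular": [0, 0, 0], "travel": [0, 2, 0], "fingers": 0},
    {"angular": [0, 0, 0], "travel": [0, 3, 0], "fingers": 0},
    {"angular": [0, 0, 0], "travel": [0, 3, 0], "fingers": 0},
    {"angular": [0, 0, 0], "travel": [0, 3, 0], "fingers": 0},
    {"angular": [0, 0, 0], "travel": [0, 3, 0], "fingers": 0},
    {"angular": [0, 0, 0], "travel": [0, 3, 0], "fingers": 0},
    {"angular": [0, 0, 0], "travel": [0, 3, 0], "fingers": 0},
    {"angular": [0, 0, 0], "travel": [0, 2, 0], "fingers": 0}
  ]
}}

```text
time_s: 34.75
tcp_pos: [0.6274, 0.0194, 0.2474]
tcp_rot: [[1.0, -0.003, -0.002], [-0.003, -1.0, -0.002], [-0.002, 0.002, -1.0]]
contact_force: [0.2, -0.5, 0.5]
opening: 0.998
grip_force: 0.0
```

Call:
{"name": "servo_tool", "arguments": {
  "commands": [
    {"angular": [0, 0, 0], "travel": [0, 2, 0], "fingers": 0},
    {"angular": [0, 0, 0], "travel": [0, 3, 0], "fingers": 0},
    {"angular": [0, 0, 0], "travel": [0, 3, 0], "fingers": 0},
    {"angular": [0, 0, 0], "travel": [0, 2, 0], "fingers": 0},
    {"angular": [0, 0, 0], "travel": [0, 0, 0], "fingers": 0},
    {"angular": [0, 0, 0], "travel": [0, 0, 0], "fingers": 0},
    {"angular": [0, 0, 0], "travel": [0, 0, 0], "fingers": 0},
    {"angular": [0, 0, 0], "travel": [0, 0, 0], "fingers": 0}
  ]
}}

```text
time_s: 35.42
tcp_pos: [0.6285, -0.0749, 0.2476]
tcp_rot: [[1.0, 0.002, -0.001], [0.002, -1.0, 0.001], [-0.001, -0.001, -1.0]]
contact_force: [1.2, 0.4, 0.1]
opening: 1.003
grip_force: 0.0
```

```bash
python3 - <<'E'
from h import *
print(robot.state()['tcp_pos'])
for n in('side','scene'):
    p,d=robot.camera(n);cv2.imwrite('pics/%s_end.png'%n,p[:,:,::-1])
    W,_=cloud(d,robot.calibration(n))
    for x,r in((.449,.016),(.509,.012),(.569,.012),(.629,.012)):
        q=W[(np.hypot(W[...,0]-x,W[...,1]-.243)<.03)&(W[...,2]<.16)]
        b=q[(q[:,2]>.078)&(q[:,2]<.105)];b2=q[(q[:,2]>.03)&(q[:,2]<.050)]
        if len(b)>20 and len(b2)>20: print(n,'top',q[:,2].max().round(4),circ(b[:,0],b[:,1],r)[0],circ(b2[:,0],b2[:,1],.016)[0])
E
```

```text
[ 0.6285168  -0.07486631  0.24763401]
side top 0.1289 [0.447115   0.24401958] [0.44739356 0.24368065]
side top 0.148 [0.50829027 0.24670524] [0.50834607 0.24689739]
side top 0.1375 [0.56785604 0.24700599] [0.56809502 0.24691721]
side top 0.1377 [0.62808404 0.24526994] [0.62778284 0.24551174]
scene top 0.1376 [0.62833172 0.24395662] [0.62818422 0.24414639]
```

View pics/side_end.png

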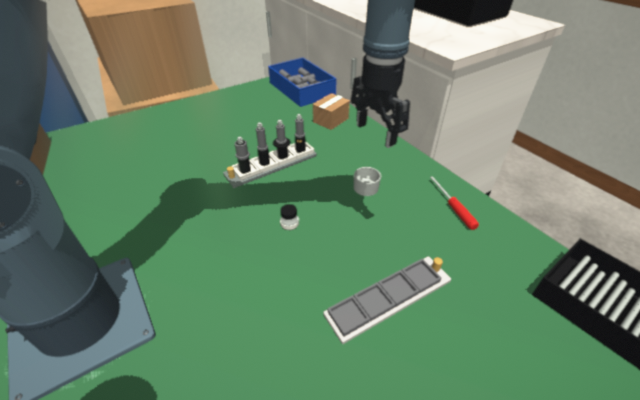

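All four coils stand upright on the test rack, from the stud at (231,171) to two_ears at (299,135). The assembly rack is empty, and the tin and jar have not moved.

```bash
python3 -c "
from workcell import robot
print(robot.hand_in())"
```

```text
the job is handed in; nothing more can be done
None
```

The job is handed in: all four coils stand upright in the test rack in the original order from the stud (stout, tall, collar, two ears), the spring tin and jar are where they were, and it took about 35 s.

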